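Load the slat press for a duckboard and clamp it up

TASK

Load the slat press to clamp up a small duckboard: lay every slat that lies on the bench flat across the two bearers, one to a notch of the combs, filling the notches from the left-hand end without skipping any. When all are in, swing the pressure frame fully down onto them, and then fold both cam levers fully down to lock it. Leave the glue bottle and the tape measure where they are.

Things in the scene. Friction and masses are not known exactly. Their poses are not given: they have to be found in the camera images.
- press: slat press fixed to the bench: plywood base 344 mm wide, 18 mm thick, from 108 mm before to 126 mm behind the centre line; origin on that line, middle of the width, at bench height; x points to the hinge side, away from the robot, y to the left. Two pale bearers along y, 20 mm wide, centred 38 mm before and behind it, tops 40 mm above the bench, 56 mm gap, 22 mm deep. Slats lie along x across both, between comb teeth
- notch_1 (a point): where a slat's centre lies in notch 1, at the left-hand end: 112 mm left of the press's centre, 47 mm above the bench; axes as the press. Notches are 56 mm apart and 35.5 mm wide
- notch_2 (a point): notch 2, likewise. The comb teeth reach from 56 to 85 mm before and behind the centre line, tops 47 mm above the bench; the comb backs, at 85 mm, stop the slats endways (10 mm of play either way). Seated slats' tops are 54 mm above the bench
- notch_3 (a point): notch 3, in the middle, likewise
- notch_4 (a point): notch 4, likewise
- notch_5 (a point): notch 5, the right-hand end, likewise
- press_frame (a joint): pressure frame of the press, hinged along y on the far side: 0 = down flat, its two rubber-faced cross bars on the slats over the bearers; about 1.6 rad = upright (start); range 0 to 1.66. Stiff friction hinge (0.5 N m): it stays wherever it is left and needs a few newtons at the handle
- press_frame_hinge (a point): middle of the frame's hinge axis: 105 mm behind the centre of the press, 64 mm above the bench; it does not move
- frame_handle (a point): middle of the frame's handle, a round wooden rod 15 mm in diameter, 124 mm long, parallel to the hinge, on two brackets 55 mm either side of this point. Frame down: 187 mm before and 24 mm above the hinge axis (88 mm above the bench), 32 mm before the front bar's edge; it swings with the frame (upright: about 250 mm above the bench) and may turn in the fingers' grip
- left_lever (a joint): cam lever at the left front corner: 0 = folded flat, pointing away from the robot over the end of the frame's left arm, holding it down; 1.5 to 1.85 rad = raised, upright or leaning towards the robot (start); range 0 to 1.95. Friction pivot (0.25 N m), stays where it is left; push it over and down by its grip
- right_lever (a joint): cam lever at the right front corner, as the left one
- left_lever_pivot (a point): pivot axis (parallel to the hinge) of the left lever: 72 mm before and 150 mm left of the centre of the press, 84 mm above the bench; it does not move
- right_lever_pivot (a point): pivot axis of the right lever: 72 mm before and 150 mm right of the centre of the press, 84 mm above the bench
- left_lever_grip (a point): middle of the left lever's black grip, 17 mm in diameter, 34 mm long; 71 mm from the pivot along the lever, whose tip is 88 mm from the pivot
- right_lever_grip (a point): middle of the right lever's black grip, likewise
- slat_1: pale wooden slat, 150 mm long (its x axis), 30 mm wide (y), 14 mm thick (z); origin at its centre; starts lying flat on the bench beside the press. The five slats are alike; in a given run only three to five are there, an absent one has no reading
- slat_2: slat, as slat_1
- slat_3: slat, as slat_1
- slat_4: slat, as slat_1
- slat_5: slat, as slat_1
- glue_bottle: white glue bottle, 63 mm in diameter and 199 mm high, standing behind the press; bystander; origin under its centre
- tape_measure: yellow pocket tape measure, 86 x 38 mm, 62 mm high, at the left edge of the bench; bystander; origin under its centre

How it is judged:
On the way, in this order (a step that is already met when the one before it is completed fails the run):
1. every slat lies across both bearers in a notch of its own, from the left-hand end with no notch skipped, the frame still open ((horizontal distance between slat_1 and notch_1 below 0.015 m or horizontal distance between slat_1 and notch_2 below 0.015 m or horizontal distance between slat_1 and notch_3 below 0.015 m or horizontal distance between slat_1 and notch_4 below 0.015 m or horizontal distance between slat_1 and notch_5 below 0.015 m) and z of slat_1 in the frame of notch_3 between -0.004 and 0.004 m and angle between the x axis of each of slat_1, slat_2, slat_3, slat_4, slat_5 and the x axis of press, either way round below 0.12 rad and (horizontal distance between slat_2 and notch_1 below 0.015 m or horizontal distance between slat_2 and notch_2 below 0.015 m or horizontal distance between slat_2 and notch_3 below 0.015 m or horizontal distance between slat_2 and notch_4 below 0.015 m or horizontal distance between slat_2 and notch_5 below 0.015 m) and z of slat_2 in the frame of notch_3 between -0.004 and 0.004 m and (horizontal distance between slat_3 and notch_1 below 0.015 m or horizontal distance between slat_3 and notch_2 below 0.015 m or horizontal distance between slat_3 and notch_3 below 0.015 m or horizontal distance between slat_3 and notch_4 below 0.015 m or horizontal distance between slat_3 and notch_5 below 0.015 m) and z of slat_3 in the frame of notch_3 between -0.004 and 0.004 m and (horizontal distance between slat_4 and notch_1 below 0.015 m or horizontal distance between slat_4 and notch_2 below 0.015 m or horizontal distance between slat_4 and notch_3 below 0.015 m or horizontal distance between slat_4 and notch_4 below 0.015 m or horizontal distance between slat_4 and notch_5 below 0.015 m) and z of slat_4 in the frame of notch_3 between -0.004 and 0.004 m and (horizontal distance between slat_5 and notch_1 below 0.015 m or horizontal distance between slat_5 and notch_2 below 0.015 m or horizontal distance between slat_5 and notch_3 below 0.015 m or horizontal distance between slat_5 and notch_4 below 0.015 m or horizontal distance between slat_5 and notch_5 below 0.015 m) and z of slat_5 in the frame of notch_3 between -0.004 and 0.004 m and (not (horizontal distance between any of slat_1, slat_2, slat_3, slat_4, slat_5 and notch_2 below 0.015 m) or horizontal distance between any of slat_1, slat_2, slat_3, slat_4, slat_5 and notch_1 below 0.015 m) and (not (horizontal distance between any of slat_1, slat_2, slat_3, slat_4, slat_5 and notch_3 below 0.015 m) or horizontal distance between any of slat_1, slat_2, slat_3, slat_4, slat_5 and notch_2 below 0.015 m) and (not (horizontal distance between any of slat_1, slat_2, slat_3, slat_4, slat_5 and notch_4 below 0.015 m) or horizontal distance between any of slat_1, slat_2, slat_3, slat_4, slat_5 and notch_3 below 0.015 m) and (not (horizontal distance between any of slat_1, slat_2, slat_3, slat_4, slat_5 and notch_5 below 0.015 m) or horizontal distance between any of slat_1, slat_2, slat_3, slat_4, slat_5 and notch_4 below 0.015 m) and value of joint press_frame above 0.3 rad), for 0.3 s.
2. the pressure frame is fully down on the slats, the levers not yet folded (value of joint press_frame below 0.04 rad and value of joint each of left_lever, right_lever above 0.5 rad), for 0.2 s.
3. both cam levers are folded fully down (value of joint press_frame below 0.04 rad and value of joint each of left_lever, right_lever below 0.12 rad), for 0.2 s.
At the end, for the whole second after the job is handed in: Every slat present lies flat across the bearers (height within 4 mm, 0.12 rad), centred within 15 mm of a notch's point; no empty notch left of a filled one; frame down (below 0.04 rad), both cam levers folded (below 0.12 rad), slats at rest (all of step 3 and (horizontal distance between slat_1 and notch_1 below 0.015 m or horizontal distance between slat_1 and notch_2 below 0.015 m or horizontal distance between slat_1 and notch_3 below 0.015 m or horizontal distance between slat_1 and notch_4 below 0.015 m or horizontal distance between slat_1 and notch_5 below 0.015 m) and z of slat_1 in the frame of notch_3 between -0.004 and 0.004 m and angle between the x axis of each of slat_1, slat_2, slat_3, slat_4, slat_5 and the x axis of press, either way round below 0.12 rad and (horizontal distance between slat_2 and notch_1 below 0.015 m or horizontal distance between slat_2 and notch_2 below 0.015 m or horizontal distance between slat_2 and notch_3 below 0.015 m or horizontal distance between slat_2 and notch_4 below 0.015 m or horizontal distance between slat_2 and notch_5 below 0.015 m) and z of slat_2 in the frame of notch_3 between -0.004 and 0.004 m and (horizontal distance between slat_3 and notch_1 below 0.015 m or horizontal distance between slat_3 and notch_2 below 0.015 m or horizontal distance between slat_3 and notch_3 below 0.015 m or horizontal distance between slat_3 and notch_4 below 0.015 m or horizontal distance between slat_3 and notch_5 below 0.015 m) and z of slat_3 in the frame of notch_3 between -0.004 and 0.004 m and (horizontal distance between slat_4 and notch_1 below 0.015 m or horizontal distance between slat_4 and notch_2 below 0.015 m or horizontal distance between slat_4 and notch_3 below 0.015 m or horizontal distance between slat_4 and notch_4 below 0.015 m or horizontal distance between slat_4 and notch_5 below 0.015 m) and z of slat_4 in the frame of notch_3 between -0.004 and 0.004 m and (horizontal distance between slat_5 and notch_1 below 0.015 m or horizontal distance between slat_5 and notch_2 below 0.015 m or horizontal distance between slat_5 and notch_3 below 0.015 m or horizontal distance between slat_5 and notch_4 below 0.015 m or horizontal distance between slat_5 and notch_5 below 0.015 m) and z of slat_5 in the frame of notch_3 between -0.004 and 0.004 m and (not (horizontal distance between any of slat_1, slat_2, slat_3, slat_4, slat_5 and notch_2 below 0.015 m) or horizontal distance between any of slat_1, slat_2, slat_3, slat_4, slat_5 and notch_1 below 0.015 m) and (not (horizontal distance between any of slat_1, slat_2, slat_3, slat_4, slat_5 and notch_3 below 0.015 m) or horizontal distance between any of slat_1, slat_2, slat_3, slat_4, slat_5 and notch_2 below 0.015 m) and (not (horizontal distance between any of slat_1, slat_2, slat_3, slat_4, slat_5 and notch_4 below 0.015 m) or horizontal distance between any of slat_1, slat_2, slat_3, slat_4, slat_5 and notch_3 below 0.015 m) and (not (horizontal distance between any of slat_1, slat_2, slat_3, slat_4, slat_5 and notch_5 below 0.015 m) or horizontal distance between any of slat_1, slat_2, slat_3, slat_4, slat_5 and notch_4 below 0.015 m) and linear speed of each of slat_1, slat_2, slat_3, slat_4, slat_5 below 0.02 m/s); the robot touches nothing.
It fails at once if the glue bottle is disturbed (shifted by more than 30 mm or knocked over) (distance of glue_bottle from where it was at the start of the episode above 0.03 m or angle between glue_bottle's own z axis and vertical above 0.4 rad).
It fails at once if the tape measure is disturbed (shifted by more than 30 mm or knocked over) (distance of tape_measure from where it was at the start of the episode above 0.03 m or angle between tape_measure's own z axis and vertical above 0.4 rad).
Of slat_1, slat_2, slat_3, slat_4, slat_5 only 3 to 5 are there at a start; the rules pass over those that are not, and their reading is None.
At some moment in a run one of slat_1, slat_2, slat_3, slat_4, slat_5 may be knocked a few centimetres aside while the robot is not near it.
Once in a run the grip may slacken for a moment while it holds something.
It also fails if it takes over 210 s, if anything falls off the work surface, if the arm or the gripper's body presses on something with over 40 N, if the wrist force passes 120 N, or if a joint passes its speed limit or range.

ROBOT

A 6-joint arm with a two-finger parallel gripper is mounted at the origin on a cart in front of the work surface, level with it; the furniture and walls round the work are solid. World frame = base frame: x ahead of the robot, y to its left, z up, the work surface at z = 0. Lengths are in m, angles in rad, forces in N, time in s.
With the tool pointing down it reaches from about 0.3 to 0.75 m from the base axis. Payload 8.5 kg.
Tool frame: the origin (TCP) lies on the centre line of the jaws, within the pads' length; the fingertips stand tips_ahead ahead of it and the grasp point (between the pads) lies 11 mm behind it (tips_ahead is the distance from the TCP to the fingertips, in m); z points along the fingers, y is the line along which they close (so a half turn about z gives the same grasp; the last joint's range is limited). The gripper opens to 85 mm and grips with 20 to 120 N. Pads are 22 mm wide; open, the fingers measure 114 mm over their backs; the gripper's body (76 mm by 85 mm) begins 54 mm behind the grasp point. The pads swing forward as they close: fully open they stand 13 mm farther back than shut.
Start: joints at [1.059, 0.381, 1.297, -0, 1.464, -0.215], TCP at [0.161, 0.526, 0.239] pointing down, gripper open.
Joint ranges: [-3.11, 3.11], [-0.89, 2.33], [0.22, 2.48], [-1.42, 4.56], [0.17, 2.85], [-2.88, 2.88]. Speed limits (rad/s): [2.39, 2.39, 3.14, 3.14, 3.14, 3.14].

INTERFACE

Orientations are given as [roll, pitch, yaw] about the fixed x, y, z axes, in that order (R = Rz(yaw) Ry(pitch) Rx(roll)).
In Python, from plant import get_obs, camera, sign_off, recognise, masks_of, tip_of, tips_ahead gives the robot as it stands. The module is installed in compiled form; this text tells all that it offers.
- The arm moves only by the tool play_rows, never from a script. Its argument "deltas" is a list of rows, each a list of 6 numbers: the shift along the tool's x, y, z in units of 750 mm (1.0 is 750 mm), then the turn, a rotation vector about the tool's x, y, z in units of 0.1 rad (1.0 is 0.1 rad). A call has 1 to 5 rows; each row shifts and turns the commanded pose from where the row before left it, along the tool's axes as they then stand; what a row does not reach is not made up. A row lasts 1/12 s, in which the tool goes at most 41.7 mm and 7.16 degrees, less where a joint would pass 70% of its speed; a pose out of reach is approached as far as the arm can. A call with a number of a shift or a turn outside -1 to 1 is refused whole. A call with a gripper value outside its range is refused whole. "hand" is the gripper's target within -1 to 1 (fully open at 1, half-way at 0, shut at -1), set as the call begins (left out, the last holds). The fingers move at their own pace and stop on an object; "force" is the grip in N (left out, the last holds). Time passes only in rows, so rows that do not move let the fingers close. It gives the time, the measured TCP pose, the force, the opening and the grip force at its end, in the units of the state.
- get_obs(): the state, without advancing time (a new reading comes with each control period).
- camera(name): name is "scene" or "top" or "wrist"; returns a dict with "pixels" (420x560x3 uint8, red, green, blue), "mtx" (3x3 intrinsics, pixels), "origin" and "rotation" of the camera in the world; the wrist camera has in their place "mount" (4x4, takes a point from camera to tool coordinates, whose origin is the TCP and whose axes are the flange's). Camera axes: x right, y down, z forward; pixel columns grow to the right and rows downward; lengths in m; the calibration is good to about 2 mm. A picture is of the moment at which its call begins: read the wrist's pose just before it. There is no depth.
- sign_off(): hands the job in; it is judged then, once.
Trained networks look in the newest picture that a camera, given by its name, has taken for a name from the list of things; names that differ only in an ending like _2 or _b are one class to them, and where a whole thing is asked for, a point or a joint stands for the part that bears it (a point fixed in the world has none). Each returns a list of dicts, best first, with "confidence" (0 to 1); they miss things now and then, are a little off and sometimes report something else, mostly with a low value. They report only what shows in the picture. A call takes as long as a camera call.
- recognise(camera, thing): "box" ([left, top, right, bottom] as shares, 0 to 1, of the picture: columns of its width, rows of its height, round what is visible of it).
- masks_of(camera, thing): "pixels" (420x560 bool, what is visible of it) and "box" ([left, top, right, bottom] as shares, 0 to 1, of the picture: columns of its width, rows of its height, round what is visible of it).
- tip_of(camera, thing): "point" ([row, column] as shares, 0 to 1, of the picture: columns of its width, rows of its height: a listed point, or the origin of a listed thing).
The state is a dict: "time": time; "q": joint angles; "joint_vel": joint speeds; "tau": joint torques, N m; "tcp_pos": TCP position; "ee_rot": TCP orientation; "wrist_force": force on the tool from outside, world axes, zero at the start; "ft_torque": the same for the moment, N m; "gripper_width": finger opening in m; "grip_force": force on a finger pad.
Only numpy, scipy, OpenCV 4.12 (cv2) and the standard library are available. Lean on these libraries where they do the work, as an engineer would, in place of code of your own. Each camera call takes 0.05 s, during which the arm holds its last target. There are 200 camera calls.

## Working session

There is one attempt and no reset: what is moved stays moved. The work goes in short steps, Python scripts to look and compute and a tool call to move; the robot and the scene stay as the last step left them, time stands still between calls to the robot, and variables do not carry over. Pictures are saved under pics/ and viewed, at most 14 in all, crops included, and the job is handed in when it is done.

Besides the shell and the picture viewer there is one more tool, called after ">>>" as name(argument=value, ...), one argument or row to a line, values as JSON. play_rows: Moves the arm, as the interface text tells. Shifts and turns lie within -1 to 1; 1 stands for 750 mm of shift or 0.1 rad of turn. Its arguments: {"type":"object","properties":{"deltas":{"type":"array","items":{"type":"array","items":{"type":"number"}}},"hand":{"type":"number"},"force":{"type":"number"}},"required":["deltas"]}

```bash
mkdir -p pics
cat > h.py <<'E'
import numpy as np, cv2
from plant import *
from scipy.spatial.transform import Rotation as R
def cam(n):
    o=get_obs(); c=camera(n)
    if n=="wrist":
        T=np.eye(4); T[:3,:3]=R.from_euler('xyz',o['ee_rot']).as_matrix(); T[:3,3]=o['tcp_pos']
        M=T@np.array(c['mount']); c['origin']=M[:3,3]; c['rotation']=M[:3,:3]
    return c
def ray(c,u,v,z):
    d=np.array(c['rotation'])@np.linalg.inv(c['mtx'])@np.array([u,v,1.]); o=np.array(c['origin'])
    return o+d*(z-o[2])/d[2]
def proj(c,p):
    q=np.array(c['rotation']).T@(np.array(p)-np.array(c['origin'])); q=np.array(c['mtx'])@q; return q[:2]/q[2]
def save(c,n): cv2.imwrite('pics/'+n,cv2.cvtColor(c['pixels'],cv2.COLOR_RGB2BGR))
def slats(c,n,z=.014,thr=.3):
    out=[]
    for m in masks_of(n,'slat_1'):
        if m['confidence']<thr: continue
        vs,us=np.nonzero(m['pixels'])
        P=np.array([ray(c,u,v,z)[:2] for u,v in zip(us,vs)])
        r=cv2.minAreaRect(P.astype(np.float32)*1000)
        b=cv2.boxPoints(r); e=max([b[1]-b[0],b[2]-b[1]],key=np.linalg.norm)
        out.append((round(m['confidence'],2),np.round(r[0],1),np.round(sorted(r[1]),1),round(float(np.degrees(np.arctan2(e[1],e[0]))%180),1),len(us)))
    return out
E
python3 - <<'E'
from h import *
print(get_obs(), tips_ahead)
for n in ['top','scene']:
    c=cam(n); save(c,n+'0.png'); print(n,np.round(c['origin'],3))
    for s in slats(c,n): print(s)
    for t in ['notch_1','notch_3','notch_5','press','press_frame_hinge','frame_handle','left_lever_pivot','right_lever_pivot','left_lever_grip','right_lever_grip','glue_bottle','tape_measure']:
        for d in tip_of(n,t)[:1]:
            v,u=d['point'][0]*420,d['point'][1]*560
            z=dict(notch_1=.047,notch_3=.047,notch_5=.047,press_frame_hinge=.064,frame_handle=.25,left_lever_pivot=.084,right_lever_pivot=.084,left_lever_grip=.15,right_lever_grip=.15).get(t,0)
            print(t,round(d['confidence'],2),round(u),round(v),np.round(ray(c,u,v,z),3))
E
```

```text
{'time': 0.0, 'q': array([ 1.05865911e+00,  3.81200299e-01,  1.29830764e+00,  1.15723575e-05,
        1.46359005e+00, -2.15304878e-01]), 'joint_vel': array([-0.00084009, -0.00177894,  0.00132306,  0.00026485,  0.00166832,
        0.0001651 ]), 'tau': array([-3.70202661e-04, -4.48477077e+01, -2.31268090e+01, -3.32437166e-04,
        5.00531503e-03,  1.25692787e-05]), 'tcp_pos': array([0.16072419, 0.52568218, 0.23869365]), 'ee_rot': array([-3.14012453e+00, -3.32846701e-04,  2.84475882e+00]), 'wrist_force': array([ 0.80082115, -0.10733022,  0.60043127]), 'ft_torque': array([ 0.03272564, -0.00977194,  0.00477769]), 'grip_force': 0.0, 'gripper_width': 0.08578327230769359} 0.008
top [0.414 0.042 1.376]Traceback (most recent call last):
  File "<stdin>", line 5, in <module>
  File "h.py", line 21, in slats
    P=np.array([ray(c,u,v,z)[:2] for u,v in zip(us,vs)])
                ~~~^^^^^^^^^
  File "h.py", line 12, in ray
    return o+d*(z-o[2])/d[2]
                        ~^^^
IndexError: invalid index to scalar variable.
```

View pics/top0.png

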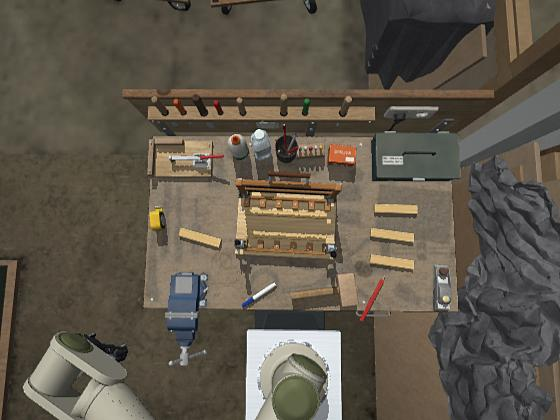

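The top view shows four slats: one on the left at (200,238) and three on the right at (397,210), (392,236) and (392,262). The press is at about (287,215), the tape measure at (156,218), and the glue bottle is near (238,146) or (261,142). The code failed on the format of `rotation`, so I'll check that.

```bash
sed -i "s/np.array(c\['rotation'\])/rot(c)/g" h.py
cat >> h.py <<'E'
def rot(c):
    r=np.array(c['rotation'],float)
    return r if r.shape==(3,3) else (R.from_euler('xyz',r).as_matrix() if r.size==3 else None)
E
python3 - <<'E'
from h import *
for n in ['top','scene']:
    c=cam(n); save(c,n+'0.png'); print(n,np.round(c['origin'],3),c['rotation'],c['mtx'])
    for s in slats(c,n): print(s)
    for t in ['notch_1','notch_3','notch_5','press','press_frame_hinge','frame_handle','left_lever_pivot','right_lever_pivot','left_lever_grip','right_lever_grip','glue_bottle','tape_measure']:
        for d in tip_of(n,t)[:1]:
            v,u=d['point'][0]*420,d['point'][1]*560
            z=dict(notch_1=.047,notch_3=.047,notch_5=.047,press_frame_hinge=.064,frame_handle=.25,left_lever_pivot=.084,right_lever_pivot=.084,left_lever_grip=.15,right_lever_grip=.15).get(t,0)
            print(t,round(d['confidence'],2),round(u),round(v),np.round(ray(c,u,v,z),3))
c=cam('wrist'); print(camera('wrist')['mount'])
E
```

```text
top [0.414 0.042 1.376] [-3.00384622  0.01812349 -1.55884313] [[390.39328393   0.         274.39994035]
 [  0.         390.39328393 197.86099133]
 [  0.           0.           1.        ]]
(0.9, array([ 570.3, -352.6]), array([ 28.1, 146.1]), 90.6, 340)
(0.87, array([463.3, 328.6]), array([ 33.6, 149.3]), 74.6, 370)
(0.64, array([ 478.5, -337.5]), array([ 31.1, 150.1]), 83.3, 392)
(0.62, array([ 386.9, -336.3]), array([ 31.7, 145.3]), 83.2, 381)
notch_1 0.97 285 227 [0.499 0.031 0.047]
notch_3 0.97 285 227 [0.499 0.031 0.047]
notch_5 0.97 285 227 [0.499 0.031 0.047]
press 0.63 289 226 [0.503 0.017 0.   ]
press_frame_hinge 0.98 286 193 [0.612 0.028 0.064]
frame_handle 0.93 290 175 [0.639 0.018 0.25 ]
left_lever_pivot 0.91 243 246 [0.432 0.168 0.084]
right_lever_pivot 0.75 329 249 [ 0.425 -0.115  0.084]
left_lever_grip 0.58 236 244 [0.437 0.185 0.15 ]
right_lever_grip 0.59 331 252 [ 0.415 -0.112  0.15 ]
glue_bottle 0.82 238 153 [0.767 0.203 0.   ]
tape_measure 0.72 159 218 [0.53  0.478 0.   ]
scene [-0.091 -0.596  0.965] [-2.33637093  0.01047369 -0.8024044 ] [[425.12394735   0.        
[... 422 characters left out ...]
ss 0.77 275 243 [0.509 0.02  0.   ]
press_frame_hinge 0.8 296 210 [0.607 0.025 0.064]
frame_handle 0.78 303 156 [0.637 0.03  0.25 ]
left_lever_pivot 0.58 222 204 [0.459 0.193 0.084]
right_lever_pivot 0.95 289 262 [ 0.434 -0.108  0.084]
left_lever_grip 0.72 276 227 [ 0.458 -0.039  0.15 ]
right_lever_grip 0.43 291 250 [ 0.425 -0.123  0.15 ]
glue_bottle 0.71 289 177 [0.763 0.201 0.   ]
tape_measure 0.54 191 170 [0.55  0.492 0.   ]
[[-4.40141298e-04 -9.54655451e-01 -2.97712573e-01  7.57981798e-02]
 [ 9.99999038e-01 -2.85823782e-05 -1.38675551e-03 -2.38322673e-04]
 [ 1.31536438e-03 -2.97712897e-01  9.54654545e-01 -1.34178173e-01]
 [ 0.00000000e+00  0.00000000e+00  0.00000000e+00  1.00000000e+00]]
```

View pics/scene0.png

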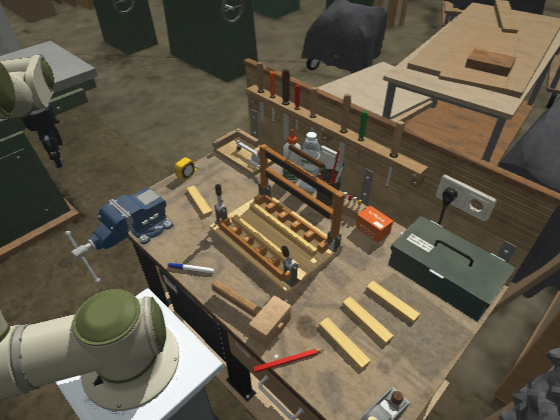

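Four slats are present: one at (0.462, 0.328) and three on the right at y of about -0.34. The press centre is near (0.505, 0.025). In the scene view the frame is upright and both levers are raised. Next I'll write a row planner, then take a closer look at the press.

```bash
cat >> h.py <<'E'
def pose():
    o=get_obs(); return np.array(o['tcp_pos']),R.from_euler('xyz',o['ee_rot'])
def plan(wps,start=None,step=.036,turn=.095):
    """wps: list of (x,y,z,yaw_deg[,pitch_deg]) ; prints rows in tool axes, 5 to a call"""
    p,r=start or pose(); rows=[]
    for w in wps:
        pt=np.array(w[:3]); rt=R.from_euler('xyz',[180,w[4] if len(w)>4 else 0,w[3]],degrees=True)
        rv=(r.inv()*rt).as_rotvec(); n=int(max(1,np.ceil(np.linalg.norm(pt-p)/step),np.ceil(np.linalg.norm(rv)/turn)))
        for k in range(n):
            d=r.inv().apply((pt-p)/(n-k)); rv=(r.inv()*rt).as_rotvec()/(n-k)
            row=np.round(np.r_[d/.75,rv*10],3)
            p=p+r.apply(row[:3]*.75); r=r*R.from_rotvec(row[3:]*.1); rows.append((row+0).tolist())
    for i in range(0,len(rows),5): print('['+','.join('['+','.join('%g'%x for x in q)+']' for q in rows[i:i+5])+']')
    return p,r
E
python3 - <<'E'
from h import *
plan([(.40,.025,.36,180)])
E
```

```text
[[-0.031,-0.034,-0.01,0,0,-0.185],[-0.031,-0.035,-0.01,0,0,-0.186],[-0.03,-0.035,-0.01,0,0,-0.185],[-0.029,-0.036,-0.01,0,0,-0.186],[-0.029,-0.036,-0.01,0,0,-0.185]]
[[-0.028,-0.037,-0.01,0,0,-0.186],[-0.027,-0.037,-0.01,0,0,-0.185],[-0.027,-0.038,-0.01,0,0,-0.186],[-0.026,-0.038,-0.01,0,0,-0.185],[-0.025,-0.039,-0.01,0,0,-0.186]]
[[-0.024,-0.039,-0.01,0,0,-0.185],[-0.024,-0.04,-0.01,0,0,-0.186],[-0.023,-0.04,-0.01,0,0,-0.185],[-0.022,-0.041,-0.01,0,0,-0.186],[-0.021,-0.041,-0.01,0,0,-0.185]]
[[-0.021,-0.041,-0.011,0,0,-0.186]]
```

>>> play_rows(
  deltas=[
    [-0.031,-0.035,-0.01,0,0,-0.186],
    [-0.031,-0.035,-0.01,0,0,-0.186],
    [-0.03,-0.035,-0.01,0,0,-0.186],
    [-0.029,-0.036,-0.01,0,0,-0.186],
    [-0.029,-0.036,-0.01,0,0,-0.186],
  ],
  hand=0.3,
  force=40,
)

```text
time: 2.02
tcp_pos: [0.2357, 0.3672, 0.2772]
ee_rot: [3.141, 0.0, 2.939]
wrist_force: [1.8, 0.0, 0.1]
gripper_width: 0.055
grip_force: 0.0
```

>>> play_rows(
  deltas=[
    [-0.028,-0.037,-0.01,0,0,-0.186],
    [-0.027,-0.037,-0.01,0,0,-0.186],
    [-0.027,-0.038,-0.01,0,0,-0.186],
    [-0.026,-0.038,-0.01,0,0,-0.186],
    [-0.025,-0.039,-0.01,0,0,-0.186],
  ],
)

```text
time: 2.43
tcp_pos: [0.3106, 0.2108, 0.3149]
ee_rot: [3.141, 0.001, 3.032]
wrist_force: [0.9, 0.6, 1.0]
gripper_width: 0.0557
grip_force: 0.0
```

>>> play_rows(
  deltas=[
    [-0.024,-0.039,-0.01,0,0,-0.186],
    [-0.024,-0.04,-0.01,0,0,-0.186],
    [-0.023,-0.04,-0.01,0,0,-0.186],
    [-0.022,-0.041,-0.01,0,0,-0.186],
    [-0.021,-0.041,-0.01,0,0,-0.186],
  ],
)

```text
time: 2.85
tcp_pos: [0.3849, 0.0539, 0.3524]
ee_rot: [-3.142, 0.001, 3.124]
wrist_force: [0.8, 1.3, -0.3]
gripper_width: 0.0555
grip_force: 0.0
```

>>> play_rows(
  deltas=[
    [-0.021,-0.041,-0.011,0,0,-0.186],
    [0,0,0,0,0,0],
    [0,0,0,0,0,0],
    [0,0,0,0,0,0],
  ],
)

```text
time: 3.18
tcp_pos: [0.3995, 0.0249, 0.3599]
ee_rot: [3.141, -0.0, -3.141]
wrist_force: [-0.6, 0.6, -0.3]
gripper_width: 0.0554
grip_force: 0.0
```

Run:
```python
from h import *
import plant
print(get_obs()['tcp_pos'],get_obs()['ee_rot'],get_obs()['gripper_width'],plant.tips_ahead)
c=cam('wrist'); save(c,'w1.png'); print(c['origin'],c['mtx'])
np.savez('w1.npz',o=c['origin'],r=rot(c),m=c['mtx'])
for t in ['notch_1','press','press_frame_hinge','frame_handle','left_lever_pivot','right_lever_pivot','left_lever_grip','right_lever_grip']:
    for d in tip_of('wrist',t)[:5]:
        v,u=d['point'][0]*420,d['point'][1]*560
        z=dict(notch_1=.047,press_frame_hinge=.064,frame_handle=.25,left_lever_pivot=.084,right_lever_pivot=.084,left_lever_grip=.155,right_lever_grip=.155).get(t,0)
        print(t,round(d['confidence'],2),round(u),round(v),np.round(ray(c,u,v,z),3))
```

```text
[0.39952211 0.02485628 0.35991439] [ 3.14127663e+00 -4.06597419e-04 -3.14128993e+00] 0.05543946219323086 0.008
[0.32369783 0.02448826 0.49412347] [[313.85987241   0.         277.16843684]
 [  0.         313.85987241 209.42394885]
 [  0.           0.           1.        ]]
notch_1 0.78 284 239 [0.511 0.034 0.047]
notch_1 0.75 317 241 [0.514 0.085 0.047]
notch_1 0.66 279 227 [0.491 0.027 0.047]
notch_1 0.58 242 236 [ 0.505 -0.03   0.047]
notch_1 0.58 207 237 [ 0.507 -0.083  0.047]
press 0.89 279 227 [0.508 0.028 0.   ]
press_frame_hinge 0.56 274 300 [0.606 0.02  0.064]
left_lever_pivot 0.81 394 204 [0.443 0.183 0.084]
right_lever_pivot 0.75 171 194 [ 0.43  -0.119  0.084]
left_lever_grip 0.55 414 223 [0.446 0.181 0.155]
right_lever_grip 0.75 154 194 [ 0.411 -0.114  0.155]
```

View pics/w1.png

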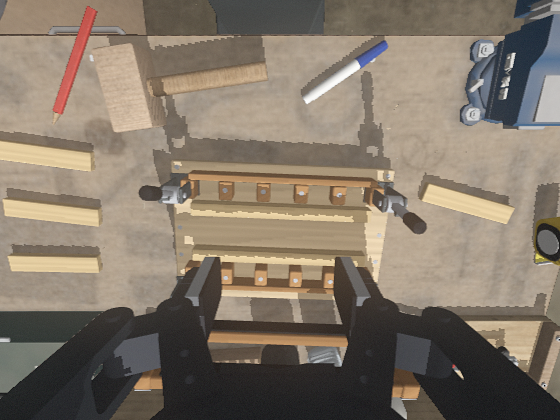

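The wrist view shows the press turned slightly, with its front comb running from (190,177) to (370,183). The comb teeth are at about (226,190), (264,192), (302,194), (340,195) in front and (228,275), (261,275), (294,278), (328,280) behind. I'll fit the press pose to the teeth and check it with an overlay.

Run:
```python
from h import *
f=np.load('w1.npz'); c=dict(origin=f['o'],rotation=f['r'],mtx=f['m'])
img=cv2.imread('pics/w1.png')
uv=[(226,190),(264,192),(302,194),(340,195),(228,275),(261,275),(294,278),(328,280)]
W=np.array([ray(c,u,v,.047)[:2] for u,v in uv])
M=np.array([(-.0705,y) for y in(-.084,-.028,.028,.084)]+[(.0705,y) for y in(-.084,-.028,.028,.084)])
A=W-W.mean(0);B=M-M.mean(0)
th=np.arctan2((B[:,0]*A[:,1]-B[:,1]*A[:,0]).sum(),(B*A).sum())
Q=np.array([[np.cos(th),-np.sin(th)],[np.sin(th),np.cos(th)]]);t=W.mean(0)-Q@M.mean(0)
print(th,t,np.round((W-(M@Q.T+t))*1000,1))
big=cv2.resize(img[140:320,130:430],None,fx=2.6,fy=2.6,interpolation=cv2.INTER_CUBIC)
def pt(x,y,z):
    w=Q@[x,y]+t; u=proj(c,[w[0],w[1],z]); return tuple(int(q) for q in (u-[130,140])*2.6)
for i in range(5):
    y=.112-.056*i
    P=[pt(sx*.085,y+sy*.01775,.047) for sx,sy in((-1,-1),(-1,1),(1,1),(1,-1))]
    cv2.polylines(big,[np.array(P)],True,(0,255,0),1)
for x in(-.048,-.028,.028,.048): cv2.line(big,pt(x,-.13,.04),pt(x,.13,.04),(255,0,0),1)
cv2.polylines(big,[np.array([pt(-.108,-.172,.018),pt(-.108,.172,.018),pt(.126,.172,.018),pt(.126,-.172,.018)])],True,(0,0,255),1)
for s in(1,-1): cv2.circle(big,pt(-.072,.15*s,.084),4,(255,0,255),1)
cv2.imwrite('pics/ov1.png',big)
print(slats(dict(c),'wrist'))
```

```text
-0.05406116000451174 [0.50651602 0.02889593] [[ 1.4  0.3]
 [ 1.4 -0. ]
 [ 1.4 -0.1]
 [-0.1 -0.1]
 [-0.   4.4]
 [-3.1  1.1]
 [-0.7 -2.1]
 [-0.2 -3.4]]
[(0.74, array([ 386.5, -326.5]), array([ 33.9, 142.9]), 82.4, 1980), (0.72, array([ 566.8, -351.4]), array([ 38.7, 160.5]), 88.9, 1806), (0.71, array([461.8, 325.4]), array([ 31.5, 154.4]), 75.0, 1779), (0.64, array([ 476.5, -335.7]), array([ 36.5, 157.5]), 82.5, 1993)]
```

View pics/ov1.png

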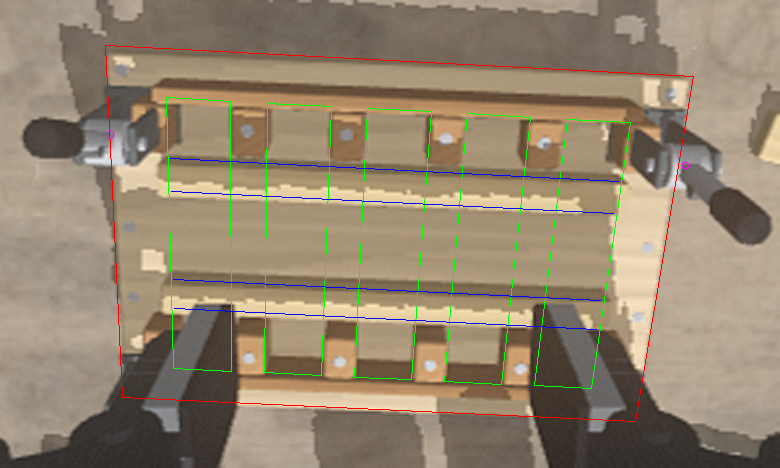

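Run:
```python
from h import *
from scipy.optimize import least_squares
f=np.load('w1.npz'); c=dict(origin=f['o'],rotation=f['r'],mtx=f['m'])
uv=np.array([(248,130),(346,134),(446,139),(545,143),(249,358),(339,361),(430,366),(520,369)])/2.6+[130,140]
W=np.array([ray(c,u,v,.047)[:2] for u,v in uv]); ys=np.array([-.084,-.028,.028,.084]*2); s=np.array([-1]*4+[1]*4)
def m(p):
    x=s*p[3];C,S=np.cos(p[2]),np.sin(p[2]); return np.c_[p[0]+C*x-S*ys,p[1]+S*x+C*ys]
r=least_squares(lambda p:(m(p)-W).ravel(),[.506,.029,-.04,.07]); p=r.x; print(p,np.round((m(p)-W)*1000,1).tolist())
C,S=np.cos(p[2]),np.sin(p[2])
for i in range(5): print(i+1,np.round([p[0]-S*(.112-.056*i),p[1]+C*(.112-.056*i)],4))
# hover above left slat
plan([(.40,.20,.30,180),(.463,.328,.16,254.8)])
```

```text
[ 0.50885229  0.02855662 -0.04578728  0.07218199] [[-0.1, -0.3], [0.2, 0.5], [-0.2, -0.0], [0.1, -0.1], [-0.1, -0.4], [0.4, 0.1], [-0.4, -0.0], [0.1, 0.2]]
1 [0.514  0.1404]
2 [0.5114 0.0845]
3 [0.5089 0.0286]
4 [ 0.5063 -0.0274]
5 [ 0.5037 -0.0833]
[[0,0.039,0.013,0,0,0.002],[0,0.039,0.013,0,0,0.002],[0,0.039,0.014,0,0,0.002],[0,0.039,0.013,0,0,0.002],[0,0.039,0.014,0,0,0.002]]
[[-0.001,0.039,0.013,0,0,0.002],[-0.006,0.012,0.013,0,0,-0.932],[-0.007,0.012,0.013,0,0,-0.933],[-0.008,0.011,0.013,0,0,-0.932],[-0.009,0.01,0.013,0,0,-0.933]]
[[-0.01,0.009,0.013,0,0,-0.932],[-0.011,0.008,0.014,0,0,-0.933],[-0.011,0.007,0.013,0,0,-0.932],[-0.012,0.006,0.014,0,0,-0.933],[-0.013,0.005,0.013,0,0,-0.932]]
[[-0.013,0.004,0.014,0,0,-0.933],[-0.013,0.002,0.013,0,0,-0.932],[-0.014,0.001,0.014,0,0,-0.933],[-0.014,0,0.013,0,0,-0.932],[-0.013,-0.001,0.014,0,0,-0.933]]
```

>>> play_rows(
  deltas=[
    [0,0.039,0.013,0,0,0],
    [0,0.039,0.013,0,0,0],
    [0,0.039,0.013,0,0,0],
    [0,0.039,0.014,0,0,0],
    [0,0.039,0.014,0,0,0],
  ],
)

```text
time: 4.1
tcp_pos: [0.3994, 0.1723, 0.3094]
ee_rot: [3.142, 0.0, -3.141]
wrist_force: [0.6, -0.7, 0.7]
gripper_width: 0.0552
grip_force: 0.0
```

>>> play_rows(
  deltas=[
    [0,0.039,0.013,0,0,0],
    [-0.006,0.012,0.013,0,0,-0.93],
    [-0.007,0.012,0.013,0,0,-0.93],
    [-0.008,0.011,0.013,0,0,-0.93],
    [-0.009,0.01,0.013,0,0,-0.93],
  ],
)

```text
time: 4.52
tcp_pos: [0.4174, 0.2376, 0.2605]
ee_rot: [-3.142, -0.0, -2.764]
wrist_force: [-0.4, -0.1, -0.4]
gripper_width: 0.0554
grip_force: 0.0
```

>>> play_rows(
  deltas=[
    [-0.01,0.009,0.013,0,0,-0.93],
    [-0.011,0.008,0.014,0,0,-0.93],
    [-0.011,0.007,0.013,0,0,-0.93],
    [-0.012,0.006,0.014,0,0,-0.93],
    [-0.013,0.005,0.013,0,0,-0.93],
  ],
)

```text
time: 4.93
tcp_pos: [0.4399, 0.2827, 0.2101]
ee_rot: [3.141, -0.0, -2.299]
wrist_force: [0.2, -0.5, -0.1]
gripper_width: 0.0557
grip_force: 0.0
```

>>> play_rows(
  deltas=[
    [-0.013,0.004,0.014,0,0,-0.93],
    [-0.013,0.002,0.013,0,0,-0.93],
    [-0.014,0.001,0.014,0,0,-0.93],
    [-0.014,0,0.013,0,0,-0.93],
    [-0.013,-0.001,0.014,0,0,-0.93],
  ],
)

```text
time: 5.35
tcp_pos: [0.4625, 0.3284, 0.1593]
ee_rot: [-3.142, 0.0, -1.834]
wrist_force: [0.3, 0.0, 0.2]
gripper_width: 0.0552
grip_force: 0.0
```

>>> play_rows(
  deltas=[
    [0,0,0,0,0,0],
    [0,0,0,0,0,0],
    [0,0,0,0,0,0],
  ],
)

```text
time: 5.6
tcp_pos: [0.4623, 0.3275, 0.1604]
ee_rot: [-3.141, 0.0, -1.841]
wrist_force: [-0.6, 0.1, -1.0]
gripper_width: 0.0552
grip_force: 0.0
```

Run:
```python
from h import *
c=cam('wrist'); save(c,'w2.png'); print(pose()[0],get_obs()['ee_rot'])
for s in slats(c,'wrist'): print(s)
```

```text
[0.46233179 0.32751133 0.16058117] [-3.14078439e+00  5.08612128e-04 -1.84115001e+00]
(0.74, array([463.3, 328.3]), array([ 29.7, 148.1]), 74.7, 4924)
```

View pics/w2.png

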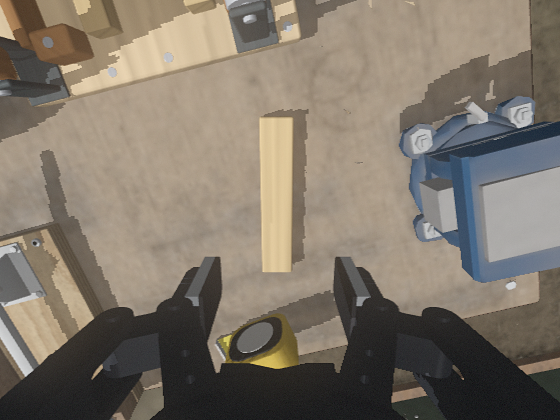

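The wrist view shows the slat centred between the fingers at about (277,195), with clear bench around it. Next I'll descend, grasp and lift.

>>> play_rows(
  deltas=[
    [-0.001,-0.001,0.033,0,0,-0.03],
    [0,0,0.033,0,0,0],
    [0,0,0.033,0,0,0],
    [0,0,0.033,0,0,0],
    [0,0,0.033,0,0,0],
  ],
)

```text
time: 6.12
tcp_pos: [0.4634, 0.3281, 0.0358]
ee_rot: [-3.14, 0.001, -1.837]
wrist_force: [0.2, 0.4, -0.5]
gripper_width: 0.0554
grip_force: 0.0
```

>>> play_rows(
  deltas=[
    [0,0,0.02,0,0,0],
    [0,0,0.013,0,0,0],
    [0,0,0,0,0,0],
    [0,0,0,0,0,0],
  ],
)

```text
time: 6.45
tcp_pos: [0.4636, 0.3283, 0.012]
ee_rot: [-3.141, 0.0, -1.836]
wrist_force: [0.8, 0.0, 0.6]
gripper_width: 0.0554
grip_force: 0.0
```

>>> play_rows(
  deltas=[
    [0,0,0,0,0,0],
    [0,0,0,0,0,0],
    [0,0,0,0,0,0],
    [0,0,0,0,0,0],
    [0,0,0,0,0,0],
  ],
  hand=-1,
  force=60,
)

```text
time: 6.87
tcp_pos: [0.4639, 0.3286, 0.0129]
ee_rot: [-3.139, 0.002, -1.836]
wrist_force: [-0.5, 0.4, 5.9]
gripper_width: 0.0282
grip_force: 59.8
```

>>> play_rows(
  deltas=[
    [0,0,0,0,0,0],
    [0,0,0,0,0,0],
    [0,0,0,0,0,0],
    [0,0,0,0,0,0],
  ],
)

```text
time: 7.2
tcp_pos: [0.4639, 0.3286, 0.0129]
ee_rot: [-3.139, 0.002, -1.836]
wrist_force: [-1.1, -0.7, 5.7]
gripper_width: 0.0283
grip_force: 59.8
```

Run:
```python
from h import *
o=get_obs(); p=o['tcp_pos']; print(p,o['ee_rot'],o['wrist_force'],o['gripper_width'])
plan([(p[0],p[1],.24,254.6),(.514,.1404,.24,177.4),(.514,.1404,.09,177.4)])
```

```text
[0.46388734 0.32858445 0.01286133] [-3.13941071e+00  1.60868437e-03 -1.83586230e+00] [-1.14840104 -0.73337147  5.7094495 ] 0.028286655812961532
[[0,0,-0.043,-0.003,0.002,0.005],[0,0,-0.043,-0.003,0.002,0.005],[0,0,-0.043,-0.003,0.002,0.005],[0,0,-0.043,-0.003,0.003,0.006],[0,0,-0.044,-0.003,0.002,0.005]]
[[0,0,-0.043,-0.003,0.003,0.006],[0,0,-0.044,-0.004,0.002,0.005],[0.015,-0.009,0,0,0,0.898],[0.014,-0.01,0,0,0,0.898],[0.013,-0.011,0,0,0,0.898]]
[[0.012,-0.012,0,0,0,0.898],[0.011,-0.014,0,0,0,0.898],[0.01,-0.014,0,0,0,0.898],[0.008,-0.015,0,0,0,0.898],[0.007,-0.016,0,0,0,0.899]]
[[0.005,-0.016,0,0,0,0.898],[0.004,-0.017,0,0,0,0.899],[0.002,-0.017,0,0,0,0.898],[0.001,-0.017,0,0,0,0.899],[-0.001,-0.018,0,0,0,0.898]]
[[-0.002,-0.017,0,0,0,0.899],[-0.003,-0.018,0,0,0,0.898],[0,0,0.04,0,0,0],[0,0,0.04,0,0,0],[0,0,0.04,0,0,0]]
[[0,0,0.04,0,0,0],[0,0,0.04,0,0,0]]
```

>>> play_rows(
  deltas=[
    [0,0,-0.043,0,0,0],
    [0,0,-0.043,0,0,0],
    [0,0,-0.043,0,0,0],
    [0,0,-0.043,0,0,0],
    [0,0,-0.043,0,0,0],
  ],
)

```text
time: 7.62
tcp_pos: [0.4629, 0.3282, 0.175]
ee_rot: [-3.141, 0.001, -1.836]
wrist_force: [0.5, -0.2, 0.1]
gripper_width: 0.0278
grip_force: 59.6
```

>>> play_rows(
  deltas=[
    [0,0,-0.043,0,0,0],
    [0,0,-0.044,0,0,0],
    [0.015,-0.009,0,0,0,0.9],
    [0.014,-0.01,0,0,0,0.9],
    [0.013,-0.011,0,0,0,0.9],
  ],
)

```text
time: 8.03
tcp_pos: [0.4733, 0.2905, 0.2391]
ee_rot: [-3.14, 0.002, -2.11]
wrist_force: [0.5, -0.4, -0.9]
gripper_width: 0.0284
grip_force: 59.6
```

>>> play_rows(
  deltas=[
    [0.012,-0.012,0,0,0,0.9],
    [0.011,-0.014,0,0,0,0.9],
    [0.01,-0.014,0,0,0,0.9],
    [0.008,-0.015,0,0,0,0.9],
    [0.007,-0.016,0,0,0,0.9],
  ],
)

```text
time: 8.45
tcp_pos: [0.4901, 0.2277, 0.2385]
ee_rot: [-3.141, 0.001, -2.56]
wrist_force: [-0.6, -0.3, -1.0]
gripper_width: 0.028
grip_force: 59.6
```

>>> play_rows(
  deltas=[
    [0.005,-0.016,0,0,0,0.9],
    [0.004,-0.017,0,0,0,0.9],
    [0.002,-0.017,0,0,0,0.9],
    [0.001,-0.017,0,0,0,0.9],
    [-0.001,-0.018,0,0,0,0.9],
  ],
)

```text
time: 8.87
tcp_pos: [0.5076, 0.1653, 0.2386]
ee_rot: [-3.142, 0.001, -3.01]
wrist_force: [-0.2, -0.5, -0.1]
gripper_width: 0.0282
grip_force: 59.6
```

>>> play_rows(
  deltas=[
    [-0.002,-0.017,0,0,0,0.9],
    [-0.003,-0.018,0,0,0,0.9],
    [0,0,0,0,0,0],
    [0,0,0,0,0,0],
  ],
)

```text
time: 9.2
tcp_pos: [0.5137, 0.1399, 0.2383]
ee_rot: [3.141, 0.001, 3.098]
wrist_force: [0.8, -0.1, 0.3]
gripper_width: 0.0282
grip_force: 59.6
```

Run:
```python
from h import *
c=cam('wrist'); save(c,'w3.png'); o=get_obs(); p=o['tcp_pos']; print(p,o['ee_rot'],o['wrist_force'],o['gripper_width'],o['q'])
for s in slats(c,'wrist',p[2]+.001): print(s)
plan([(.514,.1404,.0535,177.4)])
```

```text
[0.51361386 0.14032421 0.23826738] [3.14130947e+00 5.83527884e-04 3.09920332e+00] [ 0.04308909  0.28722919 -1.32444607] 0.02798521641157032 [ 4.40748397e-02  3.50281065e-01  1.34815896e+00  2.33649173e-04
  1.44254683e+00 -1.48436205e+00]
(0.69, array([503.5, 140. ]), array([ 30.2, 127.1]), 177.5, 15917)
[[0,0,0.041,0,0.001,0.006],[0,0,0.041,0,0.001,0.006],[0,0,0.041,0.001,0.001,0.005],[0,0,0.041,0,0,0.006],[0,0,0.041,0.001,0.001,0.005]]
[[-0.001,0,0.041,0,0,0.006]]
```

View pics/w3.png

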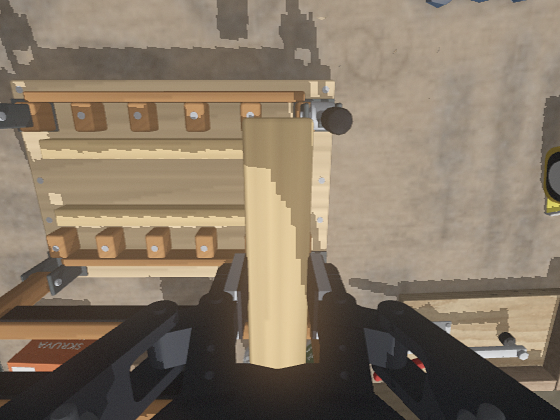

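The slat is held straight, with its near end at about (278,120) in the picture, and lines up with notch 1. Next I'll lower it in, release it and retreat.

>>> play_rows(
  deltas=[
    [0.0,0,0.041,0,0,0.03],
    [0,0,0.041,0,0,0],
    [0,0,0.041,0,0,0],
    [0,0,0.041,0,0,0],
    [0,0,0.035,0,0,0],
  ],
)

```text
time: 9.72
tcp_pos: [0.5131, 0.1409, 0.087]
ee_rot: [3.142, -0.001, 3.097]
wrist_force: [1.2, 0.5, -0.1]
gripper_width: 0.028
grip_force: 59.6
```

>>> play_rows(
  deltas=[
    [0,0,0.018,0,0,0],
    [0,0,0.018,0,0,0],
    [0,0,0.011,0,0,0],
    [0,0,0,0,0,0],
    [0,0,0,0,0,0],
  ],
)

```text
time: 10.13
tcp_pos: [0.5139, 0.1406, 0.0535]
ee_rot: [3.142, 0.0, 3.096]
wrist_force: [-0.1, 0.1, -0.8]
gripper_width: 0.0281
grip_force: 62.3
```

>>> play_rows(
  deltas=[
    [0,0,0,0,0,0],
    [0,0,0,0,0,0],
    [0,0,0,0,0,0],
    [0,0,0,0,0,0],
  ],
  hand=0.0,
)

```text
time: 10.47
tcp_pos: [0.5139, 0.1402, 0.0536]
ee_rot: [3.142, 0.001, 3.095]
wrist_force: [-0.1, -0.7, 0.6]
gripper_width: 0.0429
grip_force: 0.0
```

>>> play_rows(
  deltas=[
    [0,0,-0.01,0,0,0],
    [0,0,-0.03,0,0,0],
    [0,0,-0.04,0,0,0],
    [0,0,-0.04,0,0,0],
    [0,0,-0.04,0,0,0],
  ],
)

```text
time: 10.88
tcp_pos: [0.5135, 0.1401, 0.1754]
ee_rot: [-3.142, 0.0, 3.094]
wrist_force: [1.5, -0.4, -0.1]
gripper_width: 0.0425
grip_force: 0.0
```

>>> play_rows(
  deltas=[
    [0,0,-0.045,0,0,0],
    [0,0,-0.045,0,0,0],
    [0,0,0,0,0,0],
    [0,0,0,0,0,0],
  ],
)

```text
time: 11.22
tcp_pos: [0.5142, 0.1402, 0.243]
ee_rot: [3.141, 0.004, 3.095]
wrist_force: [0.1, -0.3, -1.1]
gripper_width: 0.0425
grip_force: 0.0
```

Run:
```python
from h import *
c=cam('wrist'); o=get_obs(); p=o['tcp_pos']; print(p,o['ee_rot'],o['wrist_force'],o['gripper_width'])
for s in slats(c,'wrist',.054): print(s)
c=cam('top')
for s in slats(c,'top',.014): print(s)
plan([(.48,-.15,.24,130),(.478,-.336,.16,83.2)])
```

```text
[0.51356574 0.14007999 0.24128259] [3.14153625e+00 9.02096158e-04 3.09440333e+00] [-0.468783   -0.23561847  0.11769395] 0.042908804037699005
(0.72, array([514.6, 139.9]), array([ 31.7, 150.8]), 178.6, 4048)
(0.96, array([ 477.7, -337.6]), array([ 30.9, 149.9]), 82.4, 381)
(0.95, array([ 386.6, -334.8]), array([ 27.4, 148.4]), 83.1, 333)
(0.57, array([ 569.6, -352.5]), array([ 30.8, 145.8]), 88.8, 372)
(0.56, array([472.7, 143.6]), array([31.4, 59. ]), 0.7, 155)
[[0.003,-0.043,0,-0.001,-0.003,0.917],[-0.001,-0.043,0,-0.001,-0.002,0.917],[-0.005,-0.043,0,-0.001,-0.002,0.917],[-0.009,-0.042,0,-0.002,-0.003,0.917],[-0.013,-0.041,0,-0.001,-0.002,0.917]]
[[-0.017,-0.04,0,-0.002,-0.003,0.917],[-0.02,-0.039,0,-0.001,-0.002,0.917],[-0.023,-0.036,0,-0.002,-0.003,0.918],[-0.027,-0.034,0,-0.001,-0.002,0.917],[-0.021,-0.018,0.012,0,0,0.908]]
[[-0.022,-0.016,0.012,0,0,0.908],[-0.024,-0.014,0.012,0,0,0.907],[-0.025,-0.012,0.012,0,0,0.908],[-0.026,-0.009,0.012,0,0,0.907],[-0.027,-0.007,0.012,0,0,0.908]]
[[-0.027,-0.005,0.011,0,0,0.907],[-0.028,-0.002,0.012,0,0,0.908],[-0.027,0.001,0.011,0,0,0.907]]
```

Slat 1 is seated. Next is the middle slat on the right.

>>> play_rows(
  deltas=[
    [0.003,-0.043,0,0,0,0.92],
    [-0.001,-0.043,0,0,0,0.92],
    [-0.005,-0.043,0,0,0,0.92],
    [-0.009,-0.042,0,0,0,0.92],
    [-0.013,-0.041,0,0,0,0.92],
  ],
  hand=0.3,
)

```text
time: 11.83
tcp_pos: [0.4947, -0.0217, 0.2399]
ee_rot: [-3.141, -0.002, 2.63]
wrist_force: [1.0, 0.4, 0.1]
gripper_width: 0.0554
grip_force: 0.0
```

>>> play_rows(
  deltas=[
    [-0.017,-0.04,0,0,0,0.92],
    [-0.02,-0.039,0,0,0,0.92],
    [-0.023,-0.036,0,0,0,0.92],
    [-0.027,-0.034,0,0,0,0.92],
    [-0.021,-0.018,0.012,0,0,0.91],
  ],
)

```text
time: 12.25
tcp_pos: [0.4797, -0.1732, 0.2321]
ee_rot: [-3.142, 0.001, 2.169]
wrist_force: [0.6, -0.3, -0.1]
gripper_width: 0.0554
grip_force: 0.0
```

>>> play_rows(
  deltas=[
    [-0.022,-0.016,0.012,0,0,0.91],
    [-0.024,-0.014,0.012,0,0,0.91],
    [-0.025,-0.012,0.012,0,0,0.91],
    [-0.026,-0.009,0.012,0,0,0.91],
    [-0.027,-0.007,0.012,0,0,0.91],
  ],
)

```text
time: 12.67
tcp_pos: [0.478, -0.2747, 0.1853]
ee_rot: [-3.14, -0.002, 1.716]
wrist_force: [-0.7, 1.3, 0.6]
gripper_width: 0.0554
grip_force: 0.0
```

>>> play_rows(
  deltas=[
    [-0.027,-0.005,0.011,0,0,0.91],
    [-0.028,-0.002,0.012,0,0,0.91],
    [-0.027,0.001,0.011,0,0,0.91],
    [0,0,0,0,0,0],
    [0,0,0,0,0,0],
  ],
)

```text
time: 13.08
tcp_pos: [0.4771, -0.336, 0.1598]
ee_rot: [-3.139, -0.002, 1.447]
wrist_force: [0.2, 0.5, 0.0]
gripper_width: 0.0556
grip_force: 0.0
```

Run:
```python
from h import *
c=cam('wrist'); save(c,'w4.png'); o=get_obs(); p=o['tcp_pos']; print(p,np.degrees(o['ee_rot']),o['gripper_width'])
S=slats(c,'wrist'); 
for s in S: print(s)
s=min(S,key=lambda s:np.hypot(*(s[1]/1000-p[:2])))
x,y=s[1]/1000
plan([(x,y,.04,s[3]),(x,y,.013,s[3])])
```

```text
[ 0.47737113 -0.3353461   0.16059108] [-1.79921408e+02 -7.81961837e-02  8.30049273e+01] 0.055521569292497
(0.77, array([ 568.5, -355.3]), array([ 33.8, 149.6]), 88.5, 5407)
(0.68, array([ 389.3, -336.7]), array([ 33.1, 149.2]), 82.6, 5014)
[[-0.003,-0.023,0.032,-0.001,-0.002,0.015],[-0.003,-0.023,0.032,-0.001,-0.001,0.015],[-0.004,-0.023,0.033,-0.001,-0.002,0.015],[-0.003,-0.024,0.032,-0.002,-0.001,0.015],[-0.004,-0.023,0.033,-0.001,-0.002,0.016]]
[[0,0,0.036,0,0,0]]
```

The nets missed the middle slat, so I'll look at the picture.

View pics/w4.png

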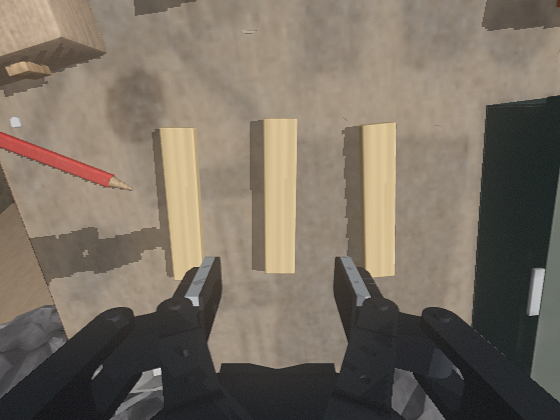

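Run:
```python
from h import *
c=cam('wrist')
for s in slats(c,'wrist',thr=0.05): print(s)
```

```text
(0.81, array([ 388.8, -336.2]), array([ 33. , 148.2]), 82.1, 4987)
(0.69, array([ 569. , -355.3]), array([ 33.2, 149.8]), 88.5, 5289)
(0.66, array([ 479.2, -339.3]), array([ 30.6, 150.1]), 82.8, 5027)
```

The picture shows three slats, with the middle one centred at (281,195). The repeat detection agrees: (0.479, -0.339).

>>> play_rows(
  deltas=[
    [-0.003,0.002,0.033,0,0,0.03],
    [-0.002,0.001,0.033,0,0,0],
    [0,0,0.033,0,0,0],
    [0,0,0.033,0,0,0],
    [0,0,0.033,0,0,0],
  ],
)

```text
time: 13.7
tcp_pos: [0.4797, -0.3391, 0.0371]
ee_rot: [3.141, 0.001, 1.446]
wrist_force: [0.3, 0.3, 0.2]
gripper_width: 0.0559
grip_force: 0.0
```

>>> play_rows(
  deltas=[
    [0,0,0.02,0,0,0],
    [0,0,0.011,0,0,0],
    [0,0,0,0,0,0],
    [0,0,0,0,0,0],
  ],
)

```text
time: 14.03
tcp_pos: [0.4798, -0.3397, 0.0151]
ee_rot: [3.141, 0.001, 1.445]
wrist_force: [-0.2, 0.1, -0.3]
gripper_width: 0.0552
grip_force: 0.0
```

>>> play_rows(
  deltas=[
    [0,0,0,0,0,0],
    [0,0,0,0,0,0],
    [0,0,0,0,0,0],
    [0,0,0,0,0,0],
    [0,0,0,0,0,0],
  ],
  hand=-1,
  force=60,
)

```text
time: 14.45
tcp_pos: [0.4799, -0.3402, 0.0159]
ee_rot: [3.14, 0.002, 1.444]
wrist_force: [-0.8, 1.1, 5.8]
gripper_width: 0.0282
grip_force: 59.4
```

Run:
```python
from h import *
o=get_obs(); p=o['tcp_pos']; print(p,np.degrees(o['ee_rot']),o['wrist_force'],o['gripper_width'])
plan([(p[0],p[1],.24,82.8),(.5114,.0845,.24,177.4)])
```

```text
[ 0.47989904 -0.34019862  0.01593414] [1.79881363e+02 9.01482589e-02 8.27632917e+01] [-0.79909811  1.07548941  5.75369653] 0.028193030768778
[[0,0,-0.043,0.003,0.002,-0.001],[0,0,-0.043,0.003,0.002,-0.001],[0,0,-0.043,0.003,0.002,-0.001],[0,0,-0.042,0.003,0.002,-0.001],[0,0,-0.043,0.003,0.003,-0.001]]
[[0,0,-0.042,0.003,0.002,-0.001],[0,0,-0.043,0.003,0.003,0],[0.031,-0.002,0,0,0,-0.917],[0.032,0.001,0,0,0,-0.917],[0.031,0.004,0,0,0,-0.917]]
[[0.031,0.007,0,0,0,-0.917],[0.03,0.01,0,0,0,-0.917],[0.029,0.013,0,0,0,-0.917],[0.028,0.015,0,0,0,-0.917],[0.026,0.018,0,0,0,-0.917]]
[[0.024,0.02,0,0,0,-0.918],[0.023,0.022,0,0,0,-0.917],[0.02,0.024,0,0,0,-0.918],[0.018,0.026,0,0,0,-0.917],[0.016,0.027,0,0,0,-0.918]]
[[0.013,0.029,0,0,0,-0.917],[0.01,0.03,0,0,0,-0.918],[0.008,0.03,0,0,0,-0.917],[0.005,0.031,0,0,0,-0.918],[0.002,0.031,0,0,0,-0.917]]
```

>>> play_rows(
  deltas=[
    [0,0,-0.043,0,0,0],
    [0,0,-0.043,0,0,0],
    [0,0,-0.043,0,0,0],
    [0,0,-0.042,0,0,0],
    [0,0,-0.043,0,0,0],
  ],
)

```text
time: 14.87
tcp_pos: [0.4792, -0.3395, 0.1772]
ee_rot: [3.141, 0.001, 1.445]
wrist_force: [0.0, -0.8, -0.2]
gripper_width: 0.0277
grip_force: 59.5
```

>>> play_rows(
  deltas=[
    [0,0,-0.042,0,0,0],
    [0,0,-0.043,0,0,0],
    [0.031,-0.002,0,0,0,-0.918],
    [0.032,0.001,0,0,0,-0.918],
    [0.031,0.004,0,0,0,-0.918],
  ],
)

```text
time: 15.28
tcp_pos: [0.4839, -0.2684, 0.2397]
ee_rot: [3.14, 0.001, 1.724]
wrist_force: [0.5, 0.3, -0.5]
gripper_width: 0.0278
grip_force: 59.5
```

>>> play_rows(
  deltas=[
    [0.031,0.007,0,0,0,-0.918],
    [0.03,0.01,0,0,0,-0.918],
    [0.029,0.013,0,0,0,-0.918],
    [0.028,0.015,0,0,0,-0.918],
    [0.026,0.018,0,0,0,-0.918],
  ],
)

```text
time: 15.7
tcp_pos: [0.4933, -0.1494, 0.2393]
ee_rot: [3.141, 0.001, 2.183]
wrist_force: [0.3, -0.4, -1.1]
gripper_width: 0.0277
grip_force: 59.5
```

>>> play_rows(
  deltas=[
    [0.024,0.02,0,0,0,-0.918],
    [0.023,0.022,0,0,0,-0.918],
    [0.02,0.024,0,0,0,-0.918],
    [0.018,0.026,0,0,0,-0.918],
    [0.016,0.027,0,0,0,-0.918],
  ],
)

```text
time: 16.12
tcp_pos: [0.5023, -0.0318, 0.2394]
ee_rot: [3.141, 0.001, 2.642]
wrist_force: [0.5, -0.3, -0.7]
gripper_width: 0.0272
grip_force: 59.5
```

>>> play_rows(
  deltas=[
    [0.013,0.029,0,0,0,-0.918],
    [0.01,0.03,0,0,0,-0.918],
    [0.008,0.03,0,0,0,-0.918],
    [0.005,0.031,0,0,0,-0.918],
    [0.002,0.031,0,0,0,-0.918],
  ],
)

```text
time: 16.53
tcp_pos: [0.511, 0.0856, 0.2393]
ee_rot: [-3.142, 0.001, 3.101]
wrist_force: [0.4, -0.1, -0.5]
gripper_width: 0.028
grip_force: 59.5
```

>>> play_rows(
  deltas=[
    [0,0,0,0,0,0],
    [0,0,0,0,0,0],
    [0,0,0,0,0,0],
  ],
)

```text
time: 16.78
tcp_pos: [0.5111, 0.084, 0.239]
ee_rot: [-3.141, 0.001, 3.096]
wrist_force: [0.9, -0.5, -0.3]
gripper_width: 0.0281
grip_force: 59.5
```

```bash
cat > place.py <<'E'
import sys
from h import *
nx,ny,zs=map(float,sys.argv[1:4])
c=cam('wrist'); o=get_obs(); p=o['tcp_pos']; print(p,np.degrees(o['ee_rot']),o['wrist_force'],o['gripper_width'])
for m in masks_of('wrist','slat_1')[:3]:
    # held slat: near end and centre line at its top height
    v,u=np.nonzero(m['pixels']); P=np.array([ray(c,a,b,p[2]+.0) for a,b in zip(u,v)])
    k=P[:,0]<np.percentile(P[:,0],60); f=np.polyfit(P[k,0],P[k,1],1)
    print(round(m['confidence'],2),len(u),'near end x',P[:,0].min().round(4),'y at mid',np.polyval(f,P[:,0].min()+.075).round(4),'slope',f[0].round(4))
plan([(nx,ny,.085,177.4),(nx,ny,zs,177.4)])
E
python3 place.py .5114 .0845 .0565
```

```text
[0.51116407 0.08363276 0.23883736] [-1.79986475e+02  2.01056914e-02  1.77329295e+02] [ 0.16344231 -0.10921274 -0.81661126] 0.027192719296663538
0.66 4151 near end x 0.4371 y at mid 0.1077 slope -0.0306
0.64 15757 near end x 0.4358 y at mid 0.0839 slope -0.0384
[[0,0,0.041,0,0.001,-0.003],[0,0,0.041,0,0.001,-0.003],[0,0,0.041,-0.001,0.001,-0.003],[0,0.001,0.041,0,0,-0.003],[0,0,0.041,-0.001,0.001,-0.003]]
[[0,0,0.038,0,0,0]]
```

>>> play_rows(
  deltas=[
    [0,0.001,0.041,0,0,0],
    [0,0,0.041,0,0,0],
    [0,0,0.041,0,0,0],
    [0,0,0.041,0,0,0],
    [0,0,0.035,0,0,0],
  ],
)

```text
time: 17.3
tcp_pos: [0.5109, 0.0842, 0.0877]
ee_rot: [-3.142, -0.001, 3.095]
wrist_force: [0.8, 0.6, -0.2]
gripper_width: 0.0279
grip_force: 59.5
```

>>> play_rows(
  deltas=[
    [0,0,0.018,0,0,0],
    [0,0,0.018,0,0,0],
    [0,0,0.008,0,0,0],
    [0,0,0,0,0,0],
    [0,0,0,0,0,0],
  ],
)

```text
time: 17.72
tcp_pos: [0.5116, 0.0844, 0.0567]
ee_rot: [-3.142, 0.001, 3.095]
wrist_force: [-0.2, 0.2, -1.4]
gripper_width: 0.0275
grip_force: 59.5
```

>>> play_rows(
  deltas=[
    [0,0,0,0,0,0],
    [0,0,0,0,0,0],
    [0,0,0,0,0,0],
    [0,0,0,0,0,0],
  ],
  hand=0.0,
)

```text
time: 18.05
tcp_pos: [0.5113, 0.085, 0.0565]
ee_rot: [3.142, 0.0, 3.097]
wrist_force: [0.8, 0.0, 0.2]
gripper_width: 0.0427
grip_force: 0.0
```

>>> play_rows(
  deltas=[
    [0,0,-0.01,0,0,0],
    [0,0,-0.03,0,0,0],
    [0,0,-0.04,0,0,0],
    [0,0,-0.04,0,0,0],
    [0,0,-0.04,0,0,0],
  ],
)

```text
time: 18.47
tcp_pos: [0.5109, 0.0851, 0.1783]
ee_rot: [-3.142, 0.0, 3.097]
wrist_force: [0.2, -0.7, 0.4]
gripper_width: 0.0427
grip_force: 0.0
```

>>> play_rows(
  deltas=[
    [0,0,-0.045,0,0,0],
    [0,0,-0.045,0,0,0],
    [0,0,0,0,0,0],
    [0,0,0,0,0,0],
  ],
)

```text
time: 18.8
tcp_pos: [0.5116, 0.0851, 0.2459]
ee_rot: [-3.141, 0.004, 3.097]
wrist_force: [-0.3, -0.2, -1.0]
gripper_width: 0.043
grip_force: 0.0
```

Run:
```python
from h import *
c=cam('wrist'); o=get_obs(); p=o['tcp_pos']; print(p,o['ee_rot'],o['wrist_force'],o['gripper_width'])
for s in slats(c,'wrist',.054): print(s)
c=cam('top')
for s in slats(c,'top',.014): print(s)
plan([(.45,-.15,.24,130),(.388,-.336,.16,82.5)])
```

```text
[0.51103602 0.08514359 0.24422783] [-3.14154348e+00  8.52899270e-04  3.09687652e+00] [-0.1897476   0.50814569 -1.42108505] 0.042623429553550106
(0.91, array([511. ,  84.5]), array([ 30.5, 148.4]), 177.2, 3806)
(0.74, array([612.5,  -4.4]), array([423.5, 578.4]), 87.0, 63897)
(0.63, array([514.4, 138.7]), array([ 32.3, 148.7]), 178.6, 3912)
(0.33, array([446.9, 211.5]), array([27.2, 66. ]), 82.5, 1600)
(0.95, array([ 386.9, -335. ]), array([ 29.5, 149. ]), 82.0, 378)
(0.7, array([469.2, 145.2]), array([27.9, 59. ]), 1.1, 135)
(0.64, array([ 570.3, -354. ]), array([ 35.1, 156.2]), 90.6, 416)
(0.53, array([466.3,  85.8]), array([33.1, 60.7]), 174.5, 159)
[[0.007,-0.035,0,-0.001,-0.003,0.92],[0.004,-0.036,0,-0.001,-0.003,0.92],[0.001,-0.036,0.001,-0.001,-0.002,0.92],[-0.002,-0.036,0,-0.001,-0.003,0.92],[-0.006,-0.035,0.001,-0.001,-0.002,0.92]]
[[-0.009,-0.035,0,-0.001,-0.003,0.919],[-0.012,-0.034,0.001,-0.001,-0.002,0.92],[-0.015,-0.033,0,-0.001,-0.003,0.919],[-0.018,-0.031,0.001,-0.002,-0.002,0.92],[-0.015,-0.025,0.012,0,0,0.921]]
[[-0.017,-0.023,0.012,0,0,0.921],[-0.02,-0.022,0.012,0,0,0.921],[-0.021,-0.02,0.012,0,0,0.921],[-0.023,-0.017,0.012,0,0,0.921],[-0.025,-0.015,0.012,0,0,0.921]]
[[-0.026,-0.013,0.011,0,0,0.921],[-0.027,-0.011,0.012,0,0,0.922],[-0.028,-0.008,0.011,0,0,0.921]]
```

>>> play_rows(
  deltas=[
    [0.007,-0.035,0,0,0,0.92],
    [0.004,-0.036,0,0,0,0.92],
    [0.001,-0.036,0,0,0,0.92],
    [-0.002,-0.036,0,0,0,0.92],
    [-0.006,-0.035,0,0,0,0.92],
  ],
  hand=0.3,
)

```text
time: 19.42
tcp_pos: [0.477, -0.0463, 0.2429]
ee_rot: [-3.141, -0.002, 2.632]
wrist_force: [0.5, 0.0, -0.4]
gripper_width: 0.0554
grip_force: 0.0
```

>>> play_rows(
  deltas=[
    [-0.009,-0.035,0,0,0,0.92],
    [-0.012,-0.034,0,0,0,0.92],
    [-0.015,-0.033,0,0,0,0.92],
    [-0.018,-0.031,0,0,0,0.92],
    [-0.015,-0.025,0.012,0,0,0.92],
  ],
)

```text
time: 19.83
tcp_pos: [0.443, -0.1726, 0.235]
ee_rot: [3.141, 0.001, 2.172]
wrist_force: [0.6, -0.5, -0.1]
gripper_width: 0.0554
grip_force: 0.0
```

>>> play_rows(
  deltas=[
    [-0.017,-0.023,0.012,0,0,0.92],
    [-0.02,-0.022,0.012,0,0,0.92],
    [-0.021,-0.02,0.012,0,0,0.92],
    [-0.023,-0.017,0.012,0,0,0.92],
    [-0.025,-0.015,0.012,0,0,0.92],
  ],
)

```text
time: 20.25
tcp_pos: [0.4083, -0.2746, 0.1885]
ee_rot: [-3.14, -0.002, 1.712]
wrist_force: [0.1, -0.8, 0.1]
gripper_width: 0.0553
grip_force: 0.0
```

>>> play_rows(
  deltas=[
    [-0.026,-0.013,0.012,0,0,0.92],
    [-0.027,-0.011,0.012,0,0,0.92],
    [-0.028,-0.008,0.012,0,0,0.92],
    [0,0,0,0,0,0],
    [0,0,0,0,0,0],
  ],
)

```text
time: 20.67
tcp_pos: [0.3877, -0.3362, 0.1615]
ee_rot: [-3.14, -0.002, 1.44]
wrist_force: [0.7, -0.7, -0.7]
gripper_width: 0.0556
grip_force: 0.0
```

```bash
cat > grab.py <<'E'
import sys
from h import *
gx,gy=map(float,sys.argv[1:3])
c=cam('wrist'); o=get_obs(); p=o['tcp_pos']; print(p,np.degrees(o['ee_rot']),o['gripper_width'])
S=slats(c,'wrist',thr=.1)
for s in S: print(s)
s=min(S,key=lambda s:np.hypot(*(s[1]/1000-[gx,gy])))
x,y=s[1]/1000
plan([(x,y,.04,s[3]),(x,y,.014,s[3])])
E
python3 grab.py .388 -.336
```

```text
[ 0.38807893 -0.33569096  0.16214015] [-1.79926158e+02 -9.11565670e-02  8.25974691e+01] 0.05538905260093823
(0.72, array([ 566.5, -355.3]), array([ 37. , 149.6]), 88.9, 6138)
(0.66, array([ 387.3, -336.6]), array([ 31.1, 148.3]), 82.4, 5038)
[[0,0,0.041,-0.002,-0.002,0.01],[-0.001,0,0.041,-0.001,-0.002,0.011],[0,-0.001,0.041,-0.002,-0.002,0.01],[-0.001,0,0.04,-0.001,-0.003,0.011],[0,0,0.035,0,0,0]]
```

>>> play_rows(
  deltas=[
    [-0.001,0,0.033,0,0,0.03],
    [0,-0.001,0.033,0,0,0],
    [0,0,0.033,0,0,0],
    [0,0,0.033,0,0,0],
    [0,0,0.033,0,0,0],
  ],
)

```text
time: 21.18
tcp_pos: [0.388, -0.3358, 0.0385]
ee_rot: [3.141, 0.001, 1.44]
wrist_force: [0.2, -0.8, 0.7]
gripper_width: 0.0556
grip_force: 0.0
```

>>> play_rows(
  deltas=[
    [0,0,0.02,0,0,0],
    [0,0,0.012,0,0,0],
    [0,0,0,0,0,0],
    [0,0,0,0,0,0],
  ],
)

```text
time: 21.52
tcp_pos: [0.3879, -0.3365, 0.0156]
ee_rot: [3.141, 0.0, 1.439]
wrist_force: [-0.3, -0.6, 0.8]
gripper_width: 0.0557
grip_force: 0.0
```

>>> play_rows(
  deltas=[
    [0,0,0,0,0,0],
    [0,0,0,0,0,0],
    [0,0,0,0,0,0],
    [0,0,0,0,0,0],
    [0,0,0,0,0,0],
  ],
  hand=-1,
  force=60,
)

```text
time: 21.93
tcp_pos: [0.3879, -0.3371, 0.0165]
ee_rot: [3.14, 0.002, 1.438]
wrist_force: [-0.5, 2.1, 7.9]
gripper_width: 0.0275
grip_force: 58.9
```

Run:
```python
from h import *
o=get_obs(); p=o['tcp_pos']; print(p,np.degrees(o['ee_rot']),o['wrist_force'],o['gripper_width'])
plan([(p[0],p[1],.24,82.5),(.5089,.0286,.24,177.4)])
```

```text
[ 0.38791434 -0.33709933  0.01652073] [1.79900436e+02 9.29489834e-02 8.23843769e+01] [-0.46440235  2.08427453  7.88321929] 0.027547254389438232
[[0,0,-0.043,0.002,0.002,-0.003],[0,0,-0.042,0.003,0.002,-0.003],[0,0,-0.043,0.002,0.002,-0.003],[0,0,-0.042,0.003,0.003,-0.003],[0,0,-0.043,0.002,0.002,-0.003]]
[[0,0,-0.042,0.003,0.003,-0.003],[0,0,-0.043,0.002,0.002,-0.002],[0.028,0.005,0,0,0,-0.92],[0.027,0.008,0,0,0,-0.92],[0.027,0.01,0,0,0,-0.92]]
[[0.025,0.013,0,0,0,-0.92],[0.024,0.015,0,0,0,-0.92],[0.023,0.017,0,0,0,-0.92],[0.021,0.019,0,0,0,-0.92],[0.019,0.021,0,0,0,-0.92]]
[[0.017,0.023,0,0,0,-0.92],[0.015,0.024,0,0,0,-0.92],[0.013,0.026,0,0,0,-0.92],[0.01,0.027,0,0,0,-0.92],[0.008,0.028,0,0,0,-0.921]]
[[0.005,0.028,0,0,0,-0.92],[0.003,0.028,0,0,0,-0.921],[0,0.029,0,0,0,-0.92],[-0.003,0.028,0,0,0,-0.921],[-0.005,0.028,0,0,0,-0.92]]
```

>>> play_rows(
  deltas=[
    [0,0,-0.043,0,0,0],
    [0,0,-0.042,0,0,0],
    [0,0,-0.043,0,0,0],
    [0,0,-0.042,0,0,0],
    [0,0,-0.043,0,0,0],
  ],
)

```text
time: 22.35
tcp_pos: [0.3873, -0.3364, 0.1771]
ee_rot: [3.141, 0.001, 1.438]
wrist_force: [0.1, -0.7, -0.4]
gripper_width: 0.0278
grip_force: 59.8
```

>>> play_rows(
  deltas=[
    [0,0,-0.042,0,0,0],
    [0,0,-0.043,0,0,0],
    [0.028,0.005,0,0,0,-0.92],
    [0.027,0.008,0,0,0,-0.92],
    [0.027,0.01,0,0,0,-0.92],
  ],
)

```text
time: 22.77
tcp_pos: [0.4073, -0.2751, 0.2397]
ee_rot: [3.14, 0.002, 1.718]
wrist_force: [0.6, -1.0, -1.2]
gripper_width: 0.0277
grip_force: 59.8
```

>>> play_rows(
  deltas=[
    [0.025,0.013,0,0,0,-0.92],
    [0.024,0.015,0,0,0,-0.92],
    [0.023,0.017,0,0,0,-0.92],
    [0.021,0.019,0,0,0,-0.92],
    [0.019,0.021,0,0,0,-0.92],
  ],
)

```text
time: 23.18
tcp_pos: [0.4409, -0.1738, 0.2392]
ee_rot: [3.141, 0.001, 2.178]
wrist_force: [0.2, -0.0, -0.5]
gripper_width: 0.0276
grip_force: 59.8
```

>>> play_rows(
  deltas=[
    [0.017,0.023,0,0,0,-0.92],
    [0.015,0.024,0,0,0,-0.92],
    [0.013,0.026,0,0,0,-0.92],
    [0.01,0.027,0,0,0,-0.92],
    [0.008,0.028,0,0,0,-0.92],
  ],
)

```text
time: 23.6
tcp_pos: [0.4754, -0.0716, 0.2393]
ee_rot: [3.141, 0.001, 2.638]
wrist_force: [0.5, -0.4, -0.9]
gripper_width: 0.0279
grip_force: 59.8
```

>>> play_rows(
  deltas=[
    [0.005,0.028,0,0,0,-0.92],
    [0.003,0.028,0,0,0,-0.92],
    [0,0.029,0,0,0,-0.92],
    [-0.003,0.028,0,0,0,-0.92],
    [-0.005,0.028,0,0,0,-0.92],
  ],
)

```text
time: 24.02
tcp_pos: [0.5094, 0.0294, 0.2393]
ee_rot: [-3.141, 0.001, 3.098]
wrist_force: [1.4, 0.7, -0.7]
gripper_width: 0.0276
grip_force: 59.8
```

>>> play_rows(
  deltas=[
    [0,0,0,0,0,0],
    [0,0,0,0,0,0],
    [0,0,0,0,0,0],
  ],
)

```text
time: 24.27
tcp_pos: [0.5091, 0.028, 0.2389]
ee_rot: [-3.141, 0.0, 3.092]
wrist_force: [-0.7, -0.2, 0.4]
gripper_width: 0.0276
grip_force: 59.8
```

```bash
python3 place.py .5089 .0286 .057
```

```text
[0.50908999 0.02768516 0.23884932] [-1.79983542e+02  1.75018929e-02  1.77150352e+02] [-0.82842179 -0.26727531 -0.19330892] 0.027629923736774534
0.85 4066 near end x 0.4347 y at mid 0.0516 slope -0.0395
0.82 15842 near end x 0.4331 y at mid 0.0278 slope -0.0458
0.78 973 near end x 0.4777 y at mid -0.0973 slope -0.0952
[[0,0,0.041,0,0,-0.009],[0,0,0.041,-0.001,0.001,-0.009],[0,0,0.041,0,0,-0.009],[0,0.001,0.041,-0.001,0.001,-0.009],[0,0,0.041,0,0,-0.009]]
[[0,0,0.037,0,0,0]]
```

>>> play_rows(
  deltas=[
    [0,0.001,0.041,0,0,0],
    [0,0,0.041,0,0,0],
    [0,0,0.041,0,0,0],
    [0,0,0.041,0,0,0],
    [0,0,0.035,0,0,0],
  ],
)

```text
time: 24.78
tcp_pos: [0.5088, 0.0283, 0.0878]
ee_rot: [-3.142, -0.001, 3.092]
wrist_force: [0.0, 0.3, -1.0]
gripper_width: 0.0273
grip_force: 59.8
```

>>> play_rows(
  deltas=[
    [0,0,0.018,0,0,0],
    [0,0,0.018,0,0,0],
    [0,0,0.007,0,0,0],
    [0,0,0,0,0,0],
    [0,0,0,0,0,0],
  ],
)

```text
time: 25.2
tcp_pos: [0.5096, 0.0284, 0.0575]
ee_rot: [-3.141, 0.001, 3.092]
wrist_force: [-0.2, 0.5, -0.2]
gripper_width: 0.0276
grip_force: 59.8
```

>>> play_rows(
  deltas=[
    [0,0,0,0,0,0],
    [0,0,0,0,0,0],
    [0,0,0,0,0,0],
    [0,0,0,0,0,0],
  ],
  hand=0.0,
)

```text
time: 25.53
tcp_pos: [0.5095, 0.029, 0.0573]
ee_rot: [-3.142, 0.0, 3.094]
wrist_force: [0.3, -0.4, 0.2]
gripper_width: 0.0427
grip_force: 0.0
```

>>> play_rows(
  deltas=[
    [0,0,-0.01,0,0,0],
    [0,0,-0.03,0,0,0],
    [0,0,-0.04,0,0,0],
    [0,0,-0.04,0,0,0],
    [0,0,-0.04,0,0,0],
  ],
)

```text
time: 25.95
tcp_pos: [0.5091, 0.0292, 0.1791]
ee_rot: [3.142, 0.0, 3.094]
wrist_force: [0.3, 0.5, -0.2]
gripper_width: 0.0425
grip_force: 0.0
```

>>> play_rows(
  deltas=[
    [0,0,-0.045,0,0,0],
    [0,0,-0.045,0,0,0],
    [0,0,0,0,0,0],
    [0,0,0,0,0,0],
  ],
)

```text
time: 26.28
tcp_pos: [0.5097, 0.0291, 0.2466]
ee_rot: [-3.141, 0.004, 3.094]
wrist_force: [-0.2, -0.6, -1.3]
gripper_width: 0.0428
grip_force: 0.0
```

Run:
```python
from h import *
c=cam('wrist'); o=get_obs(); p=o['tcp_pos']; print(p,o['ee_rot'],o['wrist_force'],o['gripper_width'])
for s in slats(c,'wrist',.054): print(s)
c=cam('top')
for s in slats(c,'top',.014): print(s)
plan([(.50,-.15,.24,130),(.568,-.355,.16,88.7)])
```

```text
[0.50915343 0.02915058 0.24496349] [-3.14145392e+00  8.00708876e-04  3.09382560e+00] [ 0.23956652 -0.8709723  -0.77825961] 0.04257872568508684
(0.9, array([510.2,  83.2]), array([ 31. , 147.1]), 177.4, 3913)
(0.73, array([509.3,  27.9]), array([ 31.2, 148.8]), 177.6, 3886)
(0.42, array([613.3,  30.7]), array([426.7, 526.4]), 85.6, 57628)
(0.72, array([ 570.3, -354.2]), array([ 35.1, 149.8]), 90.6, 408)
(0.67, array([518.5, 143.5]), array([ 29.2, 151.2]), 178.3, 305)
(0.42, array([461.8,  30.4]), array([27.8, 55.3]), 0.4, 143)
[[0,-0.027,0.001,-0.001,-0.003,0.916],[-0.002,-0.026,0,-0.001,-0.003,0.917],[-0.005,-0.026,0.001,-0.001,-0.003,0.916],[-0.007,-0.026,0,-0.001,-0.003,0.917],[-0.01,-0.025,0.001,-0.001,-0.002,0.916]]
[[-0.012,-0.024,0,0,-0.003,0.917],[-0.014,-0.023,0.001,-0.001,-0.002,0.916],[-0.015,-0.021,0,0,-0.003,0.917],[-0.018,-0.019,0.001,-0.001,-0.002,0.916],[-0.033,-0.013,0.013,0,0,0.901]]
[[-0.035,-0.01,0.013,0,0,0.901],[-0.035,-0.007,0.013,0,0,0.901],[-0.036,-0.004,0.013,0,0,0.901],[-0.036,-0.001,0.014,0,0,0.901],[-0.036,0.002,0.013,0,0,0.901]]
[[-0.036,0.006,0.014,0,0,0.901],[-0.034,0.009,0.013,0,0,0.902]]
```

>>> play_rows(
  deltas=[
    [0,-0.027,0,0,0,0.917],
    [-0.002,-0.026,0,0,0,0.917],
    [-0.005,-0.026,0,0,0,0.917],
    [-0.007,-0.026,0,0,0,0.917],
    [-0.01,-0.025,0,0,0,0.917],
  ],
  hand=0.3,
)

```text
time: 26.9
tcp_pos: [0.504, -0.0716, 0.2436]
ee_rot: [-3.141, -0.002, 2.631]
wrist_force: [-0.3, 0.8, 0.5]
gripper_width: 0.0554
grip_force: 0.0
```

>>> play_rows(
  deltas=[
    [-0.012,-0.024,0,0,0,0.917],
    [-0.014,-0.023,0,0,0,0.917],
    [-0.015,-0.021,0,0,0,0.917],
    [-0.018,-0.019,0,0,0,0.917],
    [-0.033,-0.013,0.013,0,0,0.9],
  ],
)

```text
time: 27.32
tcp_pos: [0.5087, -0.1758, 0.2355]
ee_rot: [3.141, 0.001, 2.174]
wrist_force: [1.1, -0.3, -0.1]
gripper_width: 0.0557
grip_force: 0.0
```

>>> play_rows(
  deltas=[
    [-0.035,-0.01,0.014,0,0,0.9],
    [-0.035,-0.007,0.014,0,0,0.9],
    [-0.036,-0.004,0.014,0,0,0.9],
    [-0.036,-0.001,0.014,0,0,0.9],
    [-0.036,0.002,0.014,0,0,0.9],
  ],
)

```text
time: 27.73
tcp_pos: [0.5512, -0.3049, 0.1805]
ee_rot: [-3.14, -0.002, 1.724]
wrist_force: [0.5, -0.1, -0.0]
gripper_width: 0.0555
grip_force: 0.0
```

>>> play_rows(
  deltas=[
    [-0.036,0.006,0.014,0,0,0.9],
    [-0.034,0.009,0.014,0,0,0.9],
    [0,0,0,0,0,0],
    [0,0,0,0,0,0],
    [0,0,0,0,0,0],
  ],
)

```text
time: 28.15
tcp_pos: [0.5682, -0.3543, 0.1606]
ee_rot: [-3.14, -0.001, 1.55]
wrist_force: [0.6, -0.0, 0.2]
gripper_width: 0.0558
grip_force: 0.0
```

```bash
python3 grab.py .568 -.355
```

```text
[ 0.56834732 -0.35396646  0.16130578] [-1.79978202e+02 -2.97518816e-02  8.88046657e+01] 0.05543043591397912
(0.72, array([ 570.4, -355.6]), array([ 29.7, 148. ]), 88.8, 4863)
[[-0.001,0.001,0.041,0,0,0],[0,0.001,0.04,0,0,0],[-0.001,0,0.041,0.001,0,0.001],[0,0.001,0.04,0,0,0],[0,0,0.035,0,0,0]]
```

>>> play_rows(
  deltas=[
    [-0.001,0.001,0.033,0,0,0],
    [-0.001,0.002,0.033,0,0,0],
    [0,0,0.033,0,0,0],
    [0,0,0.033,0,0,0],
    [0,0,0.033,0,0,0],
  ],
)

```text
time: 28.67
tcp_pos: [0.5708, -0.3555, 0.0374]
ee_rot: [3.141, 0.001, 1.55]
wrist_force: [0.1, 0.1, 0.1]
gripper_width: 0.0553
grip_force: 0.0
```

>>> play_rows(
  deltas=[
    [0,0,0.02,0,0,0],
    [0,0,0.011,0,0,0],
    [0,0,0,0,0,0],
    [0,0,0,0,0,0],
  ],
)

```text
time: 29.0
tcp_pos: [0.571, -0.3562, 0.0153]
ee_rot: [3.141, 0.001, 1.549]
wrist_force: [-0.4, -0.6, 0.4]
gripper_width: 0.0555
grip_force: 0.0
```

>>> play_rows(
  deltas=[
    [0,0,0,0,0,0],
    [0,0,0,0,0,0],
    [0,0,0,0,0,0],
    [0,0,0,0,0,0],
    [0,0,0,0,0,0],
  ],
  hand=-1,
  force=60,
)

```text
time: 29.42
tcp_pos: [0.5713, -0.3568, 0.0162]
ee_rot: [3.139, 0.002, 1.549]
wrist_force: [-0.7, 1.7, 6.9]
gripper_width: 0.0277
grip_force: 59.5
```

Run:
```python
from h import *
o=get_obs(); p=o['tcp_pos']; print(p,np.degrees(o['ee_rot']),o['wrist_force'],o['gripper_width'])
plan([(p[0],p[1],.24,88.8),(.50,-.20,.24,110),(.5063,-.0274,.24,177.4)])
```

```text
[ 0.57125007 -0.3567645   0.01618914] [1.79867485e+02 1.06771346e-01 8.87304448e+01] [-0.68940343  1.73681622  6.87256027] 0.027663608454869537
[[0,0,-0.043,0.003,0.003,-0.002],[0,0,-0.043,0.003,0.003,-0.002],[0,0,-0.042,0.003,0.003,-0.002],[0,0,-0.043,0.004,0.002,-0.002],[0,0,-0.042,0.003,0.003,-0.001]]
[[0,0,-0.043,0.004,0.002,-0.002],[0,0,-0.042,0.003,0.003,-0.001],[0.041,-0.02,0,0,0,-0.74],[0.043,-0.017,0,0,0,-0.74],[0.044,-0.013,0,0,0,-0.74]]
[[0.045,-0.01,0,0,0,-0.74],[0.045,-0.007,0,0,0,-0.74],[0.016,0.007,0,0,0,-0.905],[0.016,0.008,0,0,0,-0.905],[0.015,0.009,0,0,0,-0.905]]
[[0.014,0.011,0,0,0,-0.905],[0.013,0.012,0,0,0,-0.905],[0.012,0.013,0,0,0,-0.905],[0.011,0.014,0,0,0,-0.905],[0.009,0.015,0,0,0,-0.905]]
[[0.008,0.016,0,0,0,-0.905],[0.006,0.017,0,0,0,-0.905],[0.005,0.017,0,0,0,-0.905],[0.003,0.017,0,0,0,-0.904],[0.002,0.018,0,0,0,-0.905]]
```

>>> play_rows(
  deltas=[
    [0,0,-0.043,0,0,0],
    [0,0,-0.043,0,0,0],
    [0,0,-0.042,0,0,0],
    [0,0,-0.043,0,0,0],
    [0,0,-0.042,0,0,0],
  ],
)

```text
time: 29.83
tcp_pos: [0.5704, -0.3562, 0.1765]
ee_rot: [3.141, 0.001, 1.549]
wrist_force: [0.6, -0.3, -0.7]
gripper_width: 0.0278
grip_force: 59.4
```

>>> play_rows(
  deltas=[
    [0,0,-0.043,0,0,0],
    [0,0,-0.042,0,0,0],
    [0.041,-0.02,0,0,0,-0.74],
    [0.043,-0.017,0,0,0,-0.74],
    [0.044,-0.013,0,0,0,-0.74],
  ],
)

```text
time: 30.25
tcp_pos: [0.5273, -0.2613, 0.2386]
ee_rot: [3.14, 0.001, 1.773]
wrist_force: [1.1, 0.7, -0.1]
gripper_width: 0.0278
grip_force: 59.4
```

>>> play_rows(
  deltas=[
    [0.045,-0.01,0,0,0,-0.74],
    [0.045,-0.007,0,0,0,-0.74],
    [0.016,0.007,0,0,0,-0.905],
    [0.016,0.008,0,0,0,-0.905],
    [0.015,0.009,0,0,0,-0.905],
  ],
)

```text
time: 30.67
tcp_pos: [0.5009, -0.1589, 0.2387]
ee_rot: [3.141, 0.001, 2.195]
wrist_force: [0.2, -0.9, -0.5]
gripper_width: 0.0275
grip_force: 59.4
```

>>> play_rows(
  deltas=[
    [0.014,0.011,0,0,0,-0.905],
    [0.013,0.012,0,0,0,-0.905],
    [0.012,0.013,0,0,0,-0.905],
    [0.011,0.014,0,0,0,-0.905],
    [0.009,0.015,0,0,0,-0.905],
  ],
)

```text
time: 31.08
tcp_pos: [0.5033, -0.0929, 0.2384]
ee_rot: [3.142, 0.001, 2.647]
wrist_force: [-1.0, 0.1, -0.7]
gripper_width: 0.0277
grip_force: 59.4
```

>>> play_rows(
  deltas=[
    [0.008,0.016,0,0,0,-0.905],
    [0.006,0.017,0,0,0,-0.905],
    [0.005,0.017,0,0,0,-0.905],
    [0.003,0.017,0,0,0,-0.905],
    [0.002,0.018,0,0,0,-0.905],
  ],
)

```text
time: 31.5
tcp_pos: [0.5063, -0.0263, 0.2384]
ee_rot: [-3.141, 0.001, 3.099]
wrist_force: [-0.3, 0.1, 0.3]
gripper_width: 0.0277
grip_force: 59.4
```

>>> play_rows(
  deltas=[
    [0,0,0,0,0,0],
    [0,0,0,0,0,0],
    [0,0,0,0,0,0],
  ],
)

```text
time: 31.75
tcp_pos: [0.5064, -0.0274, 0.2381]
ee_rot: [-3.141, 0.001, 3.093]
wrist_force: [-0.3, 0.1, -0.7]
gripper_width: 0.0278
grip_force: 59.4
```

```bash
python3 place.py .5063 -.0274 .0565
```

```text
[ 0.50636998 -0.02750919  0.2379851 ] [-1.79981807e+02  1.95525580e-02  1.77204081e+02] [ 0.59638682 -0.2418663  -0.62666163] 0.027853157538220052
0.91 4210 near end x 0.432 y at mid -0.0044 slope -0.047
0.91 15716 near end x 0.4301 y at mid -0.0275 slope -0.0445
0.55 4679 near end x 0.4344 y at mid 0.0423 slope -0.0335
[[0,0,0.041,0,0,-0.007],[0,0,0.041,-0.001,0,-0.006],[0,0,0.041,0,0.001,-0.007],[0,0,0.04,-0.001,0,-0.006],[0,0,0.041,0,0.001,-0.007]]
[[0,0,0.038,0,0,0]]
```

>>> play_rows(
  deltas=[
    [0,0,0.041,0,0,0],
    [0,0,0.041,0,0,0],
    [0,0,0.041,0,0,0],
    [0,0,0.041,0,0,0],
    [0,0,0.035,0,0,0],
  ],
)

```text
time: 32.27
tcp_pos: [0.5059, -0.0274, 0.0869]
ee_rot: [3.141, -0.001, 3.093]
wrist_force: [-0.5, 0.7, -0.9]
gripper_width: 0.0271
grip_force: 59.4
```

>>> play_rows(
  deltas=[
    [0,0,0.018,0,0,0],
    [0,0,0.018,0,0,0],
    [0,0,0.007,0,0,0],
    [0,0,0,0,0,0],
    [0,0,0,0,0,0],
  ],
)

```text
time: 32.68
tcp_pos: [0.5066, -0.0274, 0.0567]
ee_rot: [-3.141, 0.001, 3.094]
wrist_force: [-0.7, 0.7, -0.0]
gripper_width: 0.0277
grip_force: 59.4
```

>>> play_rows(
  deltas=[
    [0,0,0,0,0,0],
    [0,0,0,0,0,0],
    [0,0,0,0,0,0],
    [0,0,0,0,0,0],
  ],
  hand=0.0,
)

```text
time: 33.02
tcp_pos: [0.5064, -0.027, 0.0564]
ee_rot: [-3.142, 0.0, 3.095]
wrist_force: [0.4, -0.7, -0.2]
gripper_width: 0.0425
grip_force: 0.0
```

>>> play_rows(
  deltas=[
    [0,0,-0.01,0,0,0],
    [0,0,-0.03,0,0,0],
    [0,0,-0.04,0,0,0],
    [0,0,-0.04,0,0,0],
    [0,0,-0.04,0,0,0],
  ],
)

```text
time: 33.43
tcp_pos: [0.5061, -0.0268, 0.1783]
ee_rot: [-3.142, 0.0, 3.095]
wrist_force: [0.1, 0.2, 0.0]
gripper_width: 0.0426
grip_force: 0.0
```

>>> play_rows(
  deltas=[
    [0,0,-0.045,0,0,0],
    [0,0,-0.045,0,0,0],
    [0.03,0.02,-0.03,0,0,0],
    [0.04,0.02,-0.03,0,0,0],
    [0.04,0.02,-0.03,0,0,0],
  ],
)

```text
time: 33.85
tcp_pos: [0.4247, 0.0224, 0.3127]
ee_rot: [3.142, 0.0, 3.094]
wrist_force: [-1.2, 0.3, 0.2]
gripper_width: 0.0426
grip_force: 0.0
```

>>> play_rows(
  deltas=[
    [0.04,0.015,-0.03,0,0,0],
    [0,0,-0.03,0,0,0],
    [0,0,0,0,0,0],
    [0,0,0,0,0,0],
    [0,0,0,0,0,0],
  ],
)

```text
time: 34.27
tcp_pos: [0.3965, 0.0344, 0.3558]
ee_rot: [3.141, -0.001, 3.095]
wrist_force: [-0.5, 0.1, -0.7]
gripper_width: 0.0429
grip_force: 0.0
```

Run:
```python
from h import *
c=cam('wrist'); save(c,'w5.png'); o=get_obs(); p=o['tcp_pos']; print(p,o['ee_rot'],o['wrist_force'],o['gripper_width'])
for s in slats(c,'wrist',.054): print(s)
for t,z in [('frame_handle',.25),('left_lever_pivot',.084),('right_lever_pivot',.084),('left_lever_grip',.155),('right_lever_grip',.155)]:
    for n in ['wrist','scene','top']:
        cc=c if n=='wrist' else cam(n)
        for d in tip_of(n,t)[:2]:
            v,u=d['point'][0]*420,d['point'][1]*560
            print(t,n,round(d['confidence'],2),round(u),round(v),np.round(ray(cc,u,v,z),3))
```

```text
[0.39653874 0.03438824 0.35537975] [ 3.14127406e+00 -2.05783654e-03  3.09471703e+00] [-0.04942811 -0.51957738 -0.01812371] 0.042655586452064076
(0.91, array([503.8, 138.8]), array([ 31.9, 132.2]), 178.3, 1571)
(0.87, array([506.8,  27.9]), array([ 32.2, 150.9]), 177.0, 1905)
(0.6, array([503.4, -26.6]), array([ 32.9, 152.4]), 177.9, 1890)
frame_handle wrist 0.69 163 202 [ 0.385 -0.056  0.25 ]
frame_handle scene 0.7 301 157 [0.631 0.03  0.25 ]
frame_handle top 0.78 291 173 [0.643 0.018 0.25 ]
frame_handle top 0.26 269 221 [0.502 0.078 0.25 ]
left_lever_pivot wrist 0.58 387 201 [0.442 0.179 0.084]
left_lever_pivot scene 0.78 222 203 [0.46  0.194 0.084]
left_lever_pivot scene 0.45 288 261 [ 0.435 -0.105  0.084]
right_lever_pivot wrist 0.77 163 204 [ 0.432 -0.123  0.084]
right_lever_pivot scene 0.42 274 227 [0.498 0.011 0.084]
right_lever_pivot top 0.85 329 249 [ 0.426 -0.114  0.084]
left_lever_grip wrist 0.63 411 223 [0.447 0.183 0.155]
left_lever_grip scene 0.61 219 190 [0.447 0.183 0.155]
left_lever_grip scene 0.43 262 220 [0.445 0.003 0.155]
left_lever_grip top 0.64 239 241 [0.447 0.176 0.155]
right_lever_grip wrist 0.83 145 206 [ 0.414 -0.114  0.155]
right_lever_grip wrist 0.26 241 238 [ 0.458 -0.011  0.155]
right_lever_grip top 0.74 239 243 [0.439 0.174 0.155]
right_lever_grip top 0.51 332 255 [ 0.407 -0.114  0.155]
```

View pics/w5.png

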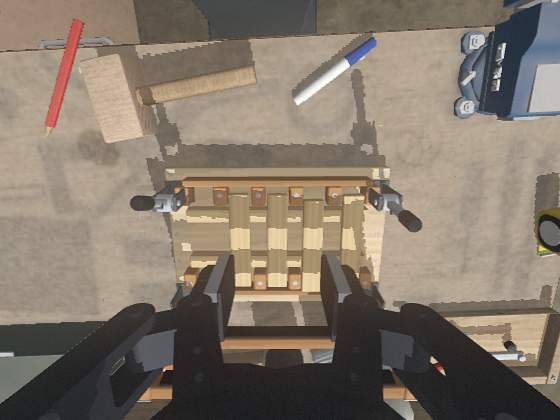

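All four slats lie in notches 1 to 4: the slat columns are at about 352, 313, 276 and 240, and notch 5 at column 205 is empty. The left lever is upright and the right one leans towards the robot. Next I'll go above the frame handle.

Run:
```python
from h import *
plan([(.52,.03,.36,120),(.643,.0225,.345,87.4)],turn=.1)
```

```text
[[-0.015,0,0,0,0,0.91],[-0.015,0.002,0,0,0,0.91],[-0.015,0.003,-0.001,0,0,0.91],[-0.014,0.004,0,0,0,0.91],[-0.014,0.005,-0.001,0,0,0.909]]
[[-0.013,0.007,0,0,0,0.91],[-0.013,0.008,-0.001,0,0,0.909],[-0.012,0.009,0,0,0,0.91],[-0.011,0.01,-0.001,0,0,0.909],[-0.01,0.011,0,0,0,0.91]]
[[-0.009,0.012,-0.001,0,0,0.909],[-0.015,0.023,0.003,0,0,0.948],[-0.013,0.024,0.003,0,0,0.948],[-0.011,0.025,0.004,0,0,0.948],[-0.008,0.026,0.003,0,0,0.949]]
[[-0.006,0.027,0.004,0,0,0.948],[-0.003,0.027,0.003,0,0,0.949]]
```

>>> play_rows(
  deltas=[
    [-0.015,0,0,0,0,0.91],
    [-0.015,0.002,0,0,0,0.91],
    [-0.015,0.003,-0.001,0,0,0.91],
    [-0.014,0.004,0,0,0,0.91],
    [-0.014,0.005,-0.001,0,0,0.91],
  ],
  hand=0,
)

```text
time: 36.03
tcp_pos: [0.4532, 0.0324, 0.3577]
ee_rot: [-3.142, -0.0, 2.636]
wrist_force: [-0.0, -0.2, 0.1]
gripper_width: 0.0424
grip_force: 0.0
```

>>> play_rows(
  deltas=[
    [-0.013,0.007,0,0,0,0.91],
    [-0.013,0.008,-0.001,0,0,0.91],
    [-0.012,0.009,0,0,0,0.91],
    [-0.011,0.01,-0.001,0,0,0.91],
    [-0.01,0.011,0,0,0,0.91],
  ],
)

```text
time: 36.45
tcp_pos: [0.5093, 0.0306, 0.3593]
ee_rot: [-3.142, -0.0, 2.181]
wrist_force: [0.3, 0.3, 0.2]
gripper_width: 0.043
grip_force: 0.0
```

>>> play_rows(
  deltas=[
    [-0.009,0.012,-0.001,0,0,0.91],
    [-0.015,0.023,0.003,0,0,0.948],
    [-0.013,0.024,0.003,0,0,0.948],
    [-0.011,0.025,0.004,0,0,0.948],
    [-0.008,0.026,0.003,0,0,0.948],
  ],
)

```text
time: 36.87
tcp_pos: [0.6027, 0.0248, 0.3499]
ee_rot: [-3.141, -0.0, 1.71]
wrist_force: [0.7, -0.0, -0.4]
gripper_width: 0.0429
grip_force: 0.0
```

>>> play_rows(
  deltas=[
    [-0.006,0.027,0.004,0,0,0.948],
    [-0.003,0.027,0.003,0,0,0.948],
    [0,0,0,0,0,0],
    [0,0,0,0,0,0],
    [0,0,0,0,0,0],
  ],
)

```text
time: 37.28
tcp_pos: [0.6424, 0.0221, 0.3451]
ee_rot: [-3.141, -0.0, 1.527]
wrist_force: [-0.6, -0.2, 0.2]
gripper_width: 0.043
grip_force: 0.0
```

Run:
```python
from h import *
c=cam('wrist'); save(c,'w6.png'); o=get_obs(); p=o['tcp_pos']; print(p,np.degrees(o['ee_rot']),o['q'])
for d in tip_of('wrist','frame_handle')[:2]:
    v,u=d['point'][0]*420,d['point'][1]*560
    print(round(d['confidence'],2),round(u),round(v),np.round(ray(c,u,v,.25),3))
print(proj(c,(.643,.0225,.25)))
```

```text
[0.64223475 0.02220164 0.34558964] [1.79972709e+02 3.18606031e-03 8.74633734e+01] [-1.49322447e-01  5.18254487e-01  7.71278308e-01 -5.57383078e-06
  1.85158034e+00 -1.05051521e-01]
0.85 276 213 [0.642 0.023 0.25 ]
0.3 175 128 [0.573 0.09  0.25 ]
[277.78720439 213.82307226]
```

View pics/w6.png

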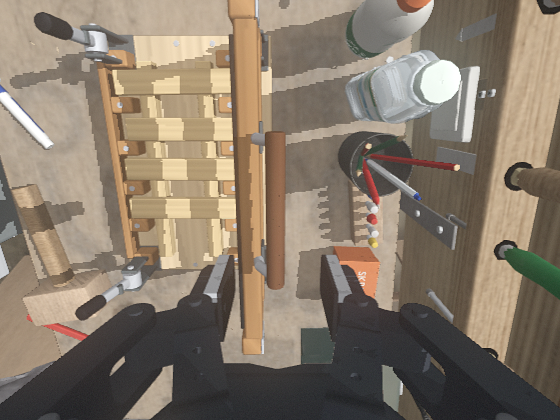

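The handle shows at about (276,213), between the fingers as predicted, at (0.642, 0.023, 0.25). Next I'll descend over it and grip gently.

>>> play_rows(
  deltas=[
    [0,0,0.03,0,0,0],
    [0,0,0.03,0,0,0],
    [0,0,0.03,0,0,0],
    [0,0,0.023,0,0,0],
    [0,0,0.01,0,0,0],
  ],
)

```text
time: 37.8
tcp_pos: [0.6416, 0.0223, 0.251]
ee_rot: [-3.138, -0.0, 1.526]
wrist_force: [-0.1, 0.5, -0.7]
gripper_width: 0.0428
grip_force: 0.0
```

>>> play_rows(
  deltas=[
    [0,0,0,0,0,0],
    [0,0,0,0,0,0],
    [0,0,0,0,0,0],
    [0,0,0,0,0,0],
    [0,0,0,0,0,0],
  ],
  hand=-1,
  force=20,
)

```text
time: 38.22
tcp_pos: [0.6429, 0.022, 0.2543]
ee_rot: [3.139, 0.0, 1.525]
wrist_force: [-1.6, 0.2, 4.0]
gripper_width: 0.0137
grip_force: 22.9
```

>>> play_rows(
  deltas=[
    [0,0,0,0,0,0],
    [0,0,0,0,0,0],
    [0,0,0,0,0,0],
  ],
)

```text
time: 38.47
tcp_pos: [0.6431, 0.022, 0.2542]
ee_rot: [3.139, 0.0, 1.525]
wrist_force: [-1.7, 0.7, 6.0]
gripper_width: 0.0141
grip_force: 23.0
```

```bash
cat > swing.py <<'E'
import sys
from h import *
o=get_obs(); p=np.array(o['tcp_pos']); print(p,np.degrees(o['ee_rot']),o['wrist_force'],o['gripper_width'])
th0,th1=map(float,sys.argv[1:3]); yaw=87.4
def H(t):
    a=.187*np.cos(t)-.024*np.sin(t); b=.187*np.sin(t)+.024*np.cos(t); x=.105-a
    return np.array([.5089+x*np.cos(.0458),.0286-x*.0458,.064+b])
off=p-H(th0); print('offset',off.round(4))
# keep offset, fading its x part
n=int(np.ceil((th0-th1)/.13))
plan([tuple(H(t)+off)+(yaw,) for t in np.linspace(th0,th1,n+1)[1:]])
E
python3 swing.py 1.6 0.0
```

```text
[0.64312016 0.02204299 0.25423234] [1.79849109e+02 1.50822233e-02 8.73917661e+01] [-1.67356555  0.69715176  6.02564174] 0.01412314329124845
offset [-0.0001 -0.0004  0.004 ]
[[0,-0.031,-0.003,0.026,0.003,-0.001],[0,-0.031,0.001,0,0,0],[0,-0.03,0.004,0,0,0],[0,-0.03,0.009,0,0,0],[0,-0.029,0.012,0,0,0]]
[[0,-0.026,0.015,0,0,0],[0,-0.025,0.019,0,0,0],[0,-0.022,0.021,0,0,0],[0,-0.02,0.024,0,0,0],[0,-0.016,0.026,0,0,0]]
[[0,-0.013,0.028,0,0,0],[0,-0.01,0.03,0,0,0],[0,-0.006,0.03,0,0,0]]
```

>>> play_rows(
  deltas=[
    [0,-0.031,-0.003,0,0,0],
    [0,-0.031,0.001,0,0,0],
    [0,-0.03,0.004,0,0,0],
    [0,-0.03,0.009,0,0,0],
  ],
)

```text
time: 38.8
tcp_pos: [0.5519, 0.026, 0.2462]
ee_rot: [3.135, 0.001, 1.525]
wrist_force: [5.4, -0.8, -0.4]
gripper_width: 0.0138
grip_force: 22.5
```

```bash
python3 swing.py 1.108 0.0
```

```text
[0.55194178 0.026006   0.24618036] [1.79617933e+02 4.55907681e-02 8.73863987e+01] [ 5.3836128  -0.78675096 -0.44376125] 0.013810454756846856
offset [ 0.0001 -0.0006  0.0041]
[[0,-0.029,0.012,0.067,0.008,-0.002],[0,-0.026,0.015,0,0,0],[0,-0.025,0.019,0,0,0],[0,-0.022,0.021,0,0,0],[0,-0.02,0.024,0,0,0]]
[[0,-0.016,0.026,0,0,0],[0,-0.013,0.028,0,0,0],[0,-0.01,0.03,0,0,0],[0,-0.006,0.03,0,0,0]]
```

The handle follows the arc with only about 5 N, so I'll continue down.

>>> play_rows(
  deltas=[
    [0,-0.029,0.012,0,0,0],
    [0,-0.026,0.015,0,0,0],
    [0,-0.025,0.019,0,0,0],
    [0,-0.022,0.021,0,0,0],
    [0,-0.02,0.024,0,0,0],
  ],
)

```text
time: 39.22
tcp_pos: [0.46, 0.0302, 0.177]
ee_rot: [3.137, 0.001, 1.525]
wrist_force: [4.5, -2.2, -0.7]
gripper_width: 0.0143
grip_force: 22.8
```

>>> play_rows(
  deltas=[
    [0,-0.016,0.026,0,0,0],
    [0,-0.013,0.028,0,0,0],
    [0,-0.01,0.03,0,0,0],
  ],
)

```text
time: 39.47
tcp_pos: [0.4307, 0.0316, 0.1134]
ee_rot: [3.138, 0.001, 1.525]
wrist_force: [3.8, -1.0, -0.5]
gripper_width: 0.0142
grip_force: 23.1
```

>>> play_rows(
  deltas=[
    [0,-0.003,0.015,0,0,0],
    [0,-0.003,0.015,0,0,0],
    [0,0,0.002,0,0,0],
    [0,0,0,0,0,0],
    [0,0,0,0,0,0],
  ],
)

```text
time: 39.88
tcp_pos: [0.4266, 0.0318, 0.0897]
ee_rot: [3.14, 0.0, 1.525]
wrist_force: [-2.5, -0.3, 4.5]
gripper_width: 0.0137
grip_force: 24.8
```

```bash
python3 swing.py 0.0 -0.01
```

```text
[0.42662114 0.03177277 0.08973195] [1.79936310e+02 2.11766064e-02 8.73909411e+01] [-2.53441591 -0.25686268  4.52651495] 0.013677725705267057
offset [-0.0004 -0.0006  0.0017]
[[0,0,0.002,0.011,0.004,-0.002]]
```

>>> play_rows(
  deltas=[
    [0,0,0.003,0,0,0],
    [0,0,0.003,0,0,0],
    [0,0,0,0,0,0],
    [0,0,0,0,0,0],
  ],
)

```text
time: 40.22
tcp_pos: [0.4266, 0.0318, 0.0866]
ee_rot: [3.139, 0.001, 1.526]
wrist_force: [-8.0, -0.2, 27.7]
gripper_width: 0.0134
grip_force: 28.4
```

Run:
```python
from h import *
o=get_obs(); print(o['tcp_pos'],o['wrist_force'],o['gripper_width'],o['grip_force'])
c=cam('scene'); 
cv2.imwrite('pics/s2.png',cv2.cvtColor(cv2.resize(c['pixels'][140:320,150:400],None,fx=3,fy=3),cv2.COLOR_RGB2BGR))
```

```text
[0.42657171 0.03177873 0.08664795] [-8.02231728 -0.22462201 27.66677979] 0.013365833678830178 28.437395989894867
```

View pics/s2.png

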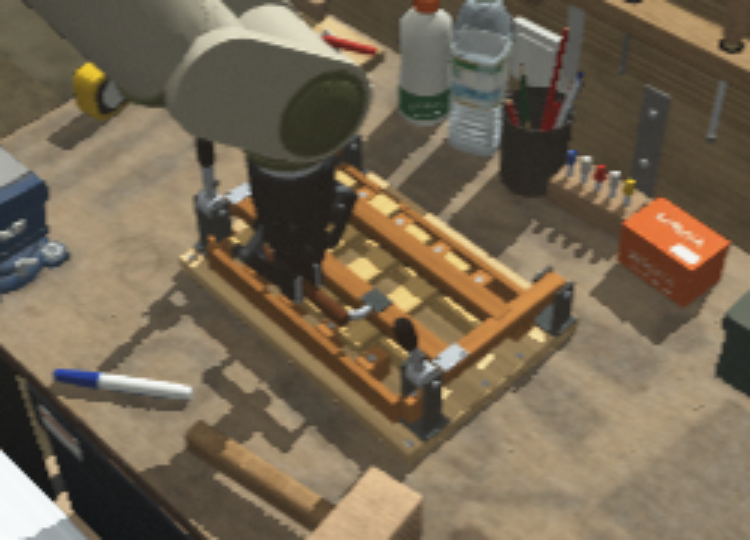

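The scene crop shows the frame flat on the slats at about (330,280), with both levers still raised at (205,180) and (405,340). It is firmly down under 28 N. I'll ease off, let go and lift clear.

>>> play_rows(
  deltas=[
    [0,0,-0.005,0,0,0],
    [0,0,-0.001,0,0,0],
    [0,0,0,0,0,0],
  ],
)

```text
time: 40.52
tcp_pos: [0.4268, 0.0318, 0.0894]
ee_rot: [3.14, 0.0, 1.525]
wrist_force: [1.7, -1.3, -1.1]
gripper_width: 0.0138
grip_force: 25.7
```

>>> play_rows(
  deltas=[
    [0,0,0,0,0,0],
    [0,0,0,0,0,0],
    [0,0,0,0,0,0],
    [0,0,0,0,0,0],
  ],
  hand=-0.4,
)

```text
time: 40.85
tcp_pos: [0.4261, 0.032, 0.0892]
ee_rot: [-3.141, -0.0, 1.525]
wrist_force: [0.2, -0.1, -0.1]
gripper_width: 0.0255
grip_force: 0.0
```

>>> play_rows(
  deltas=[
    [0,0,-0.01,0,0,0],
    [0,0,-0.03,0,0,0],
    [0,0,-0.04,0,0,0],
    [0,0,-0.04,0,0,0],
    [0,0,-0.04,0,0,0],
  ],
)

```text
time: 41.27
tcp_pos: [0.4258, 0.0321, 0.2113]
ee_rot: [-3.142, -0.0, 1.525]
wrist_force: [0.7, 0.2, -0.7]
gripper_width: 0.0254
grip_force: 0.0
```

>>> play_rows(
  deltas=[
    [0,0,-0.02,0,0,0],
    [0,0,0,0,0,0],
    [0,0,0,0,0,0],
    [0,0,0,0,0,0],
  ],
  hand=-1,
)

```text
time: 41.6
tcp_pos: [0.4257, 0.0321, 0.2235]
ee_rot: [-3.14, -0.0, 1.525]
wrist_force: [-0.1, -0.1, 0.2]
gripper_width: -0.0001
grip_force: 0.0
```

```bash
cat > lever.py <<'E'
import sys
from h import *
s=float(sys.argv[1]); w=.0145; tip=.008; yaw=87.4
o=get_obs(); print(o['tcp_pos'],np.degrees(o['ee_rot']),o['gripper_width'])
def W(x,z,y=.15*s): return (.5089+.99895*x+.0458*y,.0286-.0458*x+.99895*y,z,yaw)
def B(f,r=.074,h=.0085):
    x=-.072+r*np.cos(f)-h*np.sin(f)-w; z=.084+r*np.sin(f)+h*np.cos(f)+tip; return x,z
x0,z0=B(1.57); xs=-.072-.016-.0085-w-.018
fs=[1.95,1.7,1.45,1.2,.95,.75,.6,.45,.3,.15,0.0]
wp=[W(xs,.235),W(xs,z0)]+[W(*B(f)) for f in fs if B(f)[0]>xs]
for q in wp: print(np.round(q,3))
plan(wp,step=.03)
E
python3 lever.py 1
python3 - <<'E'
from h import *
c=cam('scene')
cv2.imwrite('pics/s3.png',cv2.cvtColor(cv2.resize(c['pixels'][140:320,150:400],None,fx=3,fy=3),cv2.COLOR_RGB2BGR))
for t in ['frame_handle','left_lever_grip','right_lever_grip']:
    for d in tip_of('scene',t)[:2]:
        v,u=d['point'][0]*420,d['point'][1]*560
        print(t,round(d['confidence'],2),round(u),round(v),np.round(ray(c,u,v,.088 if 'h' in t[:7] else .153),3))
E
```

```text
[0.42567874 0.03206465 0.22353918] [-1.79905852e+02 -1.59052780e-02  8.73857535e+01] -7.147652044942732e-05
[ 0.387  0.184  0.235 87.4  ]
[ 0.387  0.184  0.166 87.4  ]
[ 0.394  0.184  0.158 87.4  ]
[ 0.411  0.183  0.164 87.4  ]
[ 0.43   0.182  0.166 87.4  ]
[ 0.448  0.182  0.164 87.4  ]
[ 0.465  0.181  0.157 87.4  ]
[ 0.478  0.18   0.149 87.4  ]
[ 0.486  0.18   0.141 87.4  ]
[ 0.492  0.18   0.132 87.4  ]
[ 0.497  0.179  0.122 87.4  ]
[ 0.501  0.179  0.111 87.4  ]
[ 0.503  0.179  0.1   87.4  ]
[[0.033,-0.01,-0.003,-0.003,0,0],[0.033,-0.01,-0.002,-0.003,-0.001,0],[0.034,-0.01,-0.003,-0.003,0,-0.001],[0.033,-0.01,-0.002,-0.002,-0.001,0],[0.034,-0.01,-0.003,-0.003,0,-0.001]]
[[0.033,-0.011,-0.002,-0.002,-0.001,0],[0,0,0.031,0,0,0],[0,0,0.03,0,0,0],[0,0,0.031,0,0,0],[0,0.01,0.011,0,0,0]]
[[0,0.023,-0.009,0,0,0],[0,0.024,-0.003,0,0,0],[0,0.025,0.003,0,0,0],[0,0.023,0.01,0,0,0],[0,0.016,0.011,0,0,0]]
[[0,0.011,0.01,0,0,0],[0,0.009,0.012,0,0,0],[0,0.007,0.013,0,0,0],[0,0.005,0.015,0,0,0],[0,0.002,0.014,0,0,0]]
frame_handle 0.78 248 235 [0.423 0.039 0.088]
left_lever_grip 0.72 218 191 [0.442 0.181 0.153]
right_lever_grip 0.43 286 250 [ 0.457 -0.076  0.088]
```

View pics/s3.png

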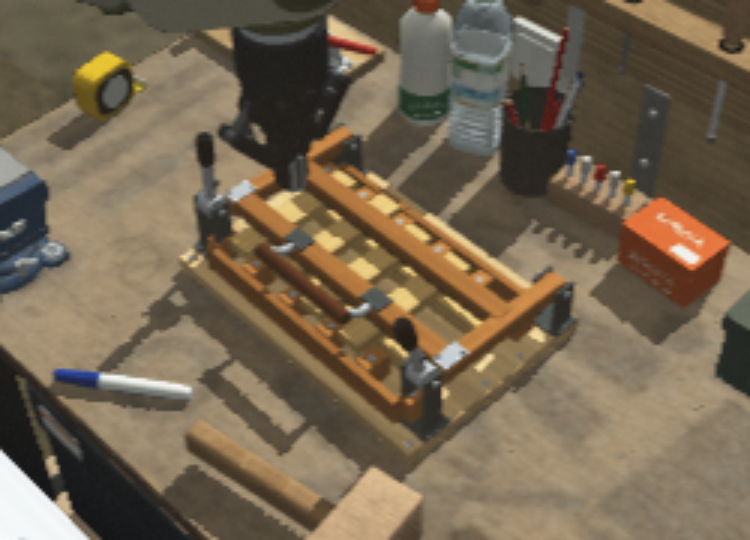

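The frame stays flat with the gripper clear, and both levers are still raised. Next I'll fold the left lever.

>>> play_rows(
  deltas=[
    [0.033,-0.01,-0.003,0,0,0],
    [0.033,-0.01,-0.002,0,0,0],
    [0.034,-0.01,-0.003,0,0,0],
    [0.033,-0.01,-0.002,0,0,0],
    [0.034,-0.01,-0.003,0,0,0],
  ],
)

```text
time: 42.22
tcp_pos: [0.3939, 0.1598, 0.2336]
ee_rot: [-3.14, 0.0, 1.525]
wrist_force: [0.3, 0.3, 0.5]
gripper_width: 0.0001
grip_force: 0.0
```

>>> play_rows(
  deltas=[
    [0.033,-0.011,-0.002,0,0,0],
    [0,0,0.031,0,0,0],
    [0,0,0.03,0,0,0],
    [0,0,0.031,0,0,0],
    [0,0.01,0.006,0,0,0],
  ],
)

```text
time: 42.63
tcp_pos: [0.3924, 0.1835, 0.1589]
ee_rot: [-3.134, 0.001, 1.526]
wrist_force: [-0.9, 0.2, -0.3]
gripper_width: -0.0002
grip_force: 0.0
```

>>> play_rows(
  deltas=[
    [0,0.023,-0.004,0,0,0],
    [0,0.024,-0.003,0,0,0],
    [0,0.025,0.003,0,0,0],
    [0,0.023,0.01,0,0,0],
    [0,0.016,0.011,0,0,0],
  ],
)

```text
time: 43.05
tcp_pos: [0.4805, 0.1795, 0.1501]
ee_rot: [3.139, -0.0, 1.525]
wrist_force: [-1.4, 0.2, 4.9]
gripper_width: 0.0002
grip_force: 1.9
```

>>> play_rows(
  deltas=[
    [0,0.011,0.01,0,0,0],
    [0,0.009,0.012,0,0,0],
    [0,0.007,0.013,0,0,0],
  ],
)

```text
time: 43.3
tcp_pos: [0.4995, 0.1787, 0.123]
ee_rot: [3.14, -0.0, 1.525]
wrist_force: [1.7, 0.5, 3.8]
gripper_width: 0.0001
grip_force: 1.8
```

>>> play_rows(
  deltas=[
    [0,0.005,0.015,0,0,0],
    [0,0.002,0.012,0,0,0],
    [0,0,0,0,0,0],
  ],
)

```text
time: 43.55
tcp_pos: [0.5041, 0.1785, 0.1015]
ee_rot: [3.141, 0.0, 1.525]
wrist_force: [1.0, -0.3, 2.8]
gripper_width: 0.0001
grip_force: 1.2
```

Run:
```python
from h import *
o=get_obs(); print(o['tcp_pos'],o['wrist_force'])
c=cam('scene'); cv2.imwrite('pics/s4.png',cv2.cvtColor(cv2.resize(c['pixels'][140:320,150:400],None,fx=3,fy=3),cv2.COLOR_RGB2BGR))
```

```text
[0.50407852 0.17849244 0.10154161] [ 1.04233539 -0.27775692  2.79543113]
```

View pics/s4.png

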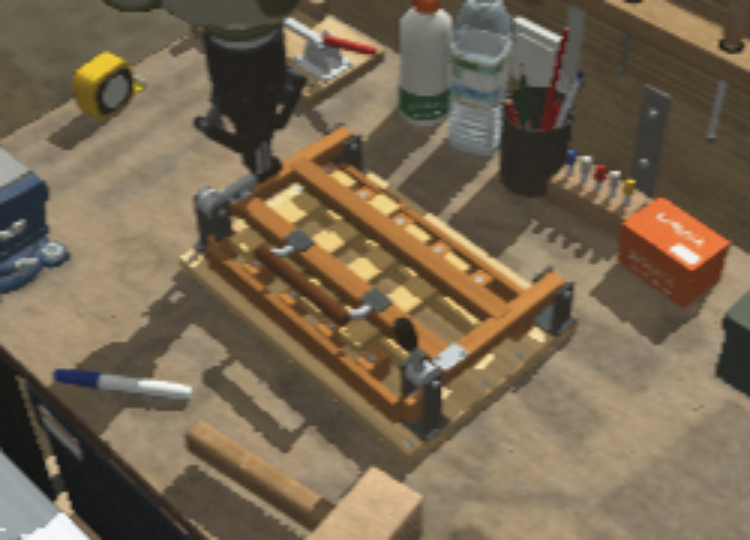

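The left lever is nearly flat, from (215,205) to (265,165), with light contact. I'll press down until the force shows the stop.

>>> play_rows(
  deltas=[
    [0,0,0.003,0,0,0],
    [0,0,0.002,0,0,0],
    [0,0,0,0,0,0],
    [0,0,0,0,0,0],
  ],
)

```text
time: 43.93
tcp_pos: [0.5038, 0.1786, 0.1003]
ee_rot: [3.139, 0.0, 1.526]
wrist_force: [-0.7, -1.4, 15.5]
gripper_width: -0.0
grip_force: 8.0
```

>>> play_rows(
  deltas=[
    [0,0,0.002,0,0,0],
    [0,0,0,0,0,0],
    [0,0,0,0,0,0],
  ],
)

```text
time: 44.18
tcp_pos: [0.5038, 0.1786, 0.0999]
ee_rot: [3.138, -0.0, 1.526]
wrist_force: [-5.4, -2.4, 26.8]
gripper_width: 0.0
grip_force: 13.4
```

The lever hits its stop at the predicted height. Next is the right lever.

>>> play_rows(
  deltas=[
    [0,0,-0.02,0,0,0],
    [0,0,-0.04,0,0,0],
    [0,0,-0.04,0,0,0],
    [0,0,-0.04,0,0,0],
    [0,0,-0.03,0,0,0],
  ],
)

```text
time: 44.6
tcp_pos: [0.5028, 0.1787, 0.2266]
ee_rot: [-3.141, -0.0, 1.526]
wrist_force: [0.6, 0.1, 0.4]
gripper_width: -0.0002
grip_force: 0.0
```

>>> play_rows(
  deltas=[
    [0,0,0,0,0,0],
    [0,0,0,0,0,0],
  ],
)

```text
time: 44.77
tcp_pos: [0.503, 0.1787, 0.225]
ee_rot: [-3.142, -0.0, 1.525]
wrist_force: [0.2, 0.7, -1.0]
gripper_width: -0.0003
grip_force: 0.0
```

```bash
python3 lever.py -1
```

```text
[0.50300325 0.17867619 0.22503676] [-1.79999716e+02 -3.20385833e-03  8.74032196e+01] -0.0002662608023018699
[ 0.373 -0.115  0.235 87.4  ]
[ 0.373 -0.115  0.166 87.4  ]
[ 0.38  -0.116  0.158 87.4  ]
[ 0.398 -0.116  0.164 87.4  ]
[ 0.416 -0.117  0.166 87.4  ]
[ 0.434 -0.118  0.164 87.4  ]
[ 0.452 -0.119  0.157 87.4  ]
[ 0.464 -0.119  0.149 87.4  ]
[ 0.472 -0.12   0.141 87.4  ]
[ 0.478 -0.12   0.132 87.4  ]
[ 0.484 -0.12   0.122 87.4  ]
[ 0.487 -0.121  0.111 87.4  ]
[ 0.49  -0.121  0.1   87.4  ]
[[-0.036,-0.014,-0.001,0,0,0],[-0.036,-0.014,-0.001,0,0,0],[-0.036,-0.014,-0.001,0,0,0],[-0.036,-0.014,-0.001,0,0,0],[-0.036,-0.014,-0.001,0,0,0]]
[[-0.037,-0.014,-0.001,0,0,0],[-0.036,-0.014,-0.001,0,0,0],[-0.037,-0.014,-0.002,0,0,0],[-0.036,-0.014,-0.001,0,0,0],[-0.037,-0.015,-0.002,0,0,0]]
[[-0.036,-0.014,-0.001,0,-0.001,0.001],[0,0,0.031,0,0,0],[0,0,0.03,0,0,0],[0,0,0.031,0,0,0],[0,0.009,0.011,0,0,0]]
[[0,0.024,-0.009,0,0,0],[0,0.024,-0.003,0,0,0],[0,0.025,0.003,0,0,0],[0,0.023,0.01,0,0,0],[0,0.016,0.011,0,0,0]]
[[-0.001,0.011,0.01,0,0,0],[0,0.008,0.012,0,0,0],[0,0.007,0.013,0,0,0],[0,0.005,0.014,0,0,0],[0,0.003,0.015,0,0,0]]
```

>>> play_rows(
  deltas=[
    [-0.036,-0.014,-0.001,0,0,0],
    [-0.036,-0.014,-0.001,0,0,0],
    [-0.036,-0.014,-0.001,0,0,0],
    [-0.036,-0.014,-0.001,0,0,0],
    [-0.036,-0.014,-0.001,0,0,0],
  ],
)

```text
time: 45.18
tcp_pos: [0.4431, 0.0453, 0.227]
ee_rot: [-3.137, -0.001, 1.526]
wrist_force: [0.6, -0.2, 0.7]
gripper_width: 0.0001
grip_force: 0.0
```

>>> play_rows(
  deltas=[
    [-0.037,-0.014,-0.001,0,0,0],
    [-0.036,-0.014,-0.001,0,0,0],
    [-0.037,-0.014,-0.002,0,0,0],
    [-0.036,-0.014,-0.001,0,0,0],
    [-0.037,-0.015,-0.002,0,0,0],
  ],
)

```text
time: 45.6
tcp_pos: [0.3838, -0.089, 0.2324]
ee_rot: [-3.138, -0.002, 1.526]
wrist_force: [-0.5, -0.0, 0.5]
gripper_width: 0.0003
grip_force: 0.0
```

>>> play_rows(
  deltas=[
    [-0.036,-0.014,-0.001,0,0,0],
    [0,0,0.031,0,0,0],
    [0,0,0.03,0,0,0],
    [0,0,0.031,0,0,0],
    [0,0.009,0.006,0,0,0],
  ],
)

```text
time: 46.02
tcp_pos: [0.3776, -0.1138, 0.1574]
ee_rot: [-3.133, -0.005, 1.524]
wrist_force: [0.2, 0.4, 0.2]
gripper_width: 0.0001
grip_force: 0.0
```

>>> play_rows(
  deltas=[
    [0,0.024,-0.004,0,0,0],
    [0,0.024,-0.003,0,0,0],
    [0,0.025,0.003,0,0,0],
    [0,0.023,0.01,0,0,0],
    [0,0.016,0.011,0,0,0],
  ],
)

```text
time: 46.43
tcp_pos: [0.466, -0.1189, 0.1485]
ee_rot: [3.142, -0.0, 1.526]
wrist_force: [-1.1, -1.5, 3.8]
gripper_width: 0.0
grip_force: 1.9
```

>>> play_rows(
  deltas=[
    [-0.001,0.011,0.01,0,0,0],
    [0,0.008,0.012,0,0,0],
    [0,0.007,0.013,0,0,0],
    [0,0.005,0.014,0,0,0],
    [0,0.003,0.013,0,0,0],
  ],
)

```text
time: 46.85
tcp_pos: [0.4903, -0.1212, 0.1012]
ee_rot: [3.141, 0.0, 1.525]
wrist_force: [0.8, 1.1, 16.2]
gripper_width: 0.0001
grip_force: 8.6
```

>>> play_rows(
  deltas=[
    [0,0,0.003,0,0,0],
    [0,0,0.002,0,0,0],
    [0,0,0,0,0,0],
    [0,0,0,0,0,0],
  ],
)

```text
time: 47.18
tcp_pos: [0.4905, -0.1213, 0.1]
ee_rot: [3.138, 0.001, 1.525]
wrist_force: [-1.8, 2.6, 24.3]
gripper_width: 0.0002
grip_force: 11.9
```

Both levers stop at the same height. I'll lift clear and check.

>>> play_rows(
  deltas=[
    [0,0,-0.02,0,0,0],
    [0,0,-0.04,0,0,0],
    [0,0,-0.04,0,0,0],
    [0,0,-0.04,0,0,0],
    [0,0,-0.04,0,0,0],
  ],
)

```text
time: 47.6
tcp_pos: [0.4889, -0.1209, 0.2336]
ee_rot: [-3.139, -0.001, 1.525]
wrist_force: [0.1, -0.6, 0.1]
gripper_width: 0.0
grip_force: 0.0
```

>>> play_rows(
  deltas=[
    [0,-0.04,-0.04,0,0,0],
    [0,-0.04,-0.03,0,0,0],
    [0,-0.03,-0.02,0,0,0],
    [0,0,0,0,0,0],
    [0,0,0,0,0,0],
  ],
)

```text
time: 48.02
tcp_pos: [0.4073, -0.1174, 0.3001]
ee_rot: [3.141, 0.0, 1.524]
wrist_force: [-0.2, 0.8, -0.8]
gripper_width: 0.0
grip_force: 0.0
```

Run:
```python
from h import *
o=get_obs(); print(o['tcp_pos'],o['wrist_force'])
c=cam('scene'); cv2.imwrite('pics/s5.png',cv2.cvtColor(cv2.resize(c['pixels'][140:320,150:400],None,fx=3,fy=3),cv2.COLOR_RGB2BGR))
```

```text
[ 0.40729565 -0.11737369  0.3000796 ] [-0.17285254  0.77560064 -0.83326452]
```

View pics/s5.png

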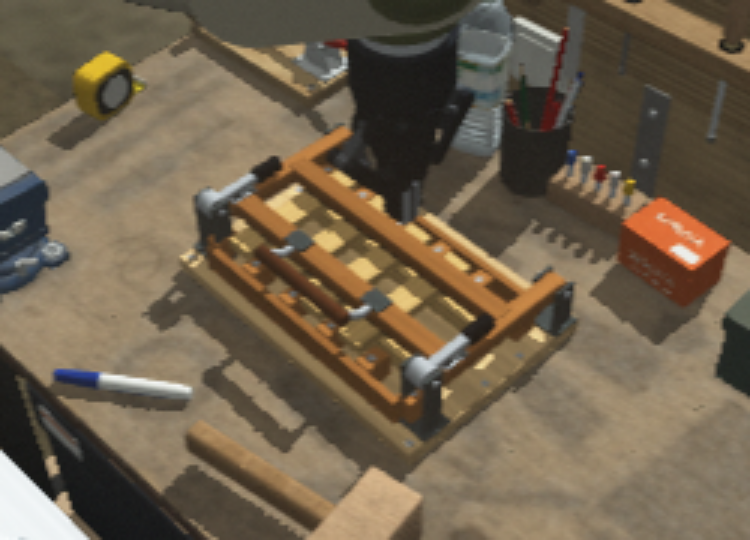

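The picture shows both levers folded flat along the frame arms at about (240,185) and (450,350). The frame is down, the slats are underneath, and the gripper is clear. I'll hand the job in.

```bash
python3 -c "
from plant import sign_off
print(sign_off())"
```

```text
the job is handed in; nothing more can be done
None
```

All four slats lie in notches 1 to 4, the pressure frame is fully down, both cam levers are folded flat, and the job was handed in at about 48 s; no verdict was returned.

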